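# Take the top blank panel from the stack and load it into the sprung panel holder

## Robot

A 6-joint arm with a two-finger parallel gripper is mounted at the origin on the work surface. World frame = base frame: x ahead of the robot, y to its left, z up, the work surface at z = 0. Lengths are in m, angles in rad, forces in N, time in s.
With the tool pointing down it reaches from about 0.275 to 0.85 m from the base axis. Payload 5.2 kg.
Tool frame: the origin (TCP) lies midway between the tips of the shut fingers; the grasp point (between the pads) lies 19 mm behind it; z points along the fingers, y is the line along which they close (so a half turn about z gives the same grasp; the last joint's range is limited). The gripper opens to 85 mm and grips with 20 to 120 N. Pads are 22 mm wide; open, the fingers measure 114 mm over their backs; the gripper's body (76 mm by 85 mm) begins 54 mm behind the grasp point. The pads swing forward as they close: fully open they stand 13 mm farther back than shut.
Start: joints at [-1.446, 0.259, 1.535, -0, 1.348, -0.203], TCP at [0.177, -0.521, 0.231] pointing down, gripper open.
Joint ranges: [-3.14, 3.14], [-0.91, 2.08], [0.19, 2.58], [-1.22, 4.36], [0.22, 2.71], [-3.12, 3.12]. Speed limits (rad/s): [2.57, 2.57, 3.14, 3.14, 3.14, 3.14].

## Interface

Orientations are given as a unit quaternion [w, x, y, z].
In Python, from plant import r gives the robot as it stands.
- The arm moves only by the shell command python3 -m crank 'ROWS' [FORCE]. ROWS is JSON, a list of rows, each an object of numbers: "dx", "dy", "dz": the shift along the tool's x, y, z normalised to -1 to 1, where 1 is 10 cm; "ax", "ay", "az": the turn, a rotation vector about the tool's x, y, z normalised to -1 to 1, where 1 is 90 degrees; "gripper": the closure in counts, from 0 (fully open) to 255 (shut). A call has 1 to 5 rows; each row is the pose to reach, as a shift and turn from the pose commanded when the call began, along the tool's axes at that moment; what a row does not reach only later rows make up. A row lasts 1/10 s, in which the tool goes at most 50 mm and 8.59 degrees, less where a joint would pass 70% of its speed; a pose out of reach is approached as far as the arm can. A call with a number of a shift or a turn outside -1 to 1 is refused whole. A call with a gripper value outside its range is refused whole. The fingers move at their own pace and stop on an object; FORCE is the grip in N (left out, the last holds). Time passes only in rows, so rows that repeat a pose let the fingers close. It gives the time, the measured TCP pose, the force, the opening and the grip force at its end, in the units of the state.
- r.read_state(): the state, without advancing time (a new reading comes with each control period).
- r.capture(name): name is "scene" or "top"; returns the picture (384x512x3 uint8, red, green, blue); there is no depth.
- r.calibration(name): a dict with "camera_matrix" (3x3 intrinsics, pixels), "world_from_camera" (4x4, takes a point from camera to world coordinates). Camera axes: x right, y up, looking along -z (the intrinsics and any distortion apply to the point x, -y, -z); pixel columns grow to the right and rows downward; lengths in m; the calibration is good to about 2 mm. A picture is of the moment at which its call begins. calibration takes no time and is no camera call.
- r.sign_off(): hands the job in; it is judged then, once.
The state is a dict: "time": time; "joint_positions": joint angles; "dq": joint speeds; "joint_efforts": joint torques, N m; "position": TCP position; "orientation": TCP orientation; "wrist_force": force on the tool from outside, world axes, zero at the start; "wrist_torque": the same for the moment, N m; "grip_width": opening from 0.0 (shut) to 1.0 (fully open); "finger_force": force on a finger pad.
Only numpy, scipy, OpenCV 4.12 (cv2) and the standard library are available. Lean on these libraries where they do the work, as an engineer would, in place of code of your own. Each camera call takes 0.05 s, during which the arm holds its last target. There are 200 camera calls.

## Task

Slide the top front-panel blank off the stack, out through the open end of its tray, without shifting the three panels below it, and lay it flat on the cutting mat and let go of it. Then take it again by its middle and load it into the sprung panel holder: push the sprung jaw back with one end of the panel, drop the other end in behind the lip of the fixed jaw and let the spring close on it, so that it lies level on the ledges of both jaws and under both lips. Do not drop the panel, and leave the other things on the bench where they are.

Things in the scene. Friction and masses are not known exactly. Their poses are not given: they have to be found in the camera images.
- panel_1: the top panel of the stack, the one to load: a flat blank aluminium plate 130 x 60 x 8 mm, about 170 g, with a small dark screw hole in each corner; all four panels look alike and each end may go either way. Origin: centre of its underside; x along its 130 mm length, y along its 60 mm width, z up through its 8 mm thickness.
- panel_2: the second panel, directly under panel_1, of the same size and frame; it must stay where it is.
- panel_3: the third panel of the stack, same size and frame; it must stay.
- panel_4: the lowest panel of the stack, same size and frame; it lies on the tray floor and must stay.
- tray: dark grey stock tray fixed to the mat (3 mm thick). Origin: centre of its underside on the mat, x towards its back, y across. Floor 130 x 73 mm (x -65 to +65), 5 mm thick. Two side walls, 63 mm apart inside, 5 mm thick, 40 mm high: 3 mm higher than the top of the stack of four (37 mm), so in the tray no panel can be gripped by its sides. Open at the -x end; 3 mm high screw feet 10 mm outside the walls at x = 30.
- mouth (a point): middle of the tray's open -x end at floor height (tray x = -65, z = 5 mm). The top panel, slid out here by 45 to 55 mm, still rests safely on the one below, and its free end can be gripped across its 60 mm width from above.
- back_stop (a point): middle of the top of the tray's low back stop (4 mm thick, x 66 to 70, z = 24 mm). The stop leaves the whole back edge of the top panel bare (29 to 37 mm above the tray's underside), so a fingertip can push it out from behind; the second panel's top is 29 mm above the underside.
- holder: sprung panel holder fixed to the mat. Origin: on the mat below the centre of a loaded panel; x along its two steel guide rods from the blue fixed jaw (-x) to the blue sprung jaw and end block (+x), y across. The jaws are 84 mm wide pockets that face one another, tops 55 mm above the mat. Between them lie only the rods (20 mm high, 40 mm wide over both), so fingers have room at the panel's middle.
- seat (a point): where the origin of panel_1 (centre of its underside) comes to lie when it is loaded: 40 mm above the holder's origin.
- fixed_face (a point): on the fixed jaw's end face at ledge height, mid width (holder x = -65, z = 40 mm). Each jaw has a ledge 15 mm long whose top (z = 40 mm) carries the panel, a 4 mm thick steel lip over it with its lower face at z = 51 mm, and two side cheeks 25 mm long, 65 mm apart inside, up to z = 49 mm. The fixed jaw's lip is 6 mm deep (to x = -59).
- jaw_face (a point): on the sprung jaw's end face at ledge height, mid width; it moves with the jaw (holder x = 57 mm + travel, z = 40 mm). Ledge, lip and cheeks as on the fixed jaw, but its lip is 8 mm deep. A panel end tilted down by about 10 degrees fits between ledge and lip.
- jaw (a joint): travel of the sprung jaw away from the fixed jaw, in m: 0 when empty (end faces 122 mm apart), 0.008 with a panel loaded, 0.025 at its stop. The spring pushes it towards the fixed jaw with 4.2 N at 0, 7 N at 0.008, 10 N at 0.017; the slide is damped (20 N s/m). For the other end to pass the fixed lip it must be pushed back to 0.016 to 0.020.
- solder: bystander: white spool of solder, 52 mm across, 34 mm high, standing on the mat. Origin: centre of its underside.
- wire_a: bystander: spool of red wire, 60 mm across, 30 mm high. Origin: centre of its underside.
- wire_b: bystander: spool of blue wire, 60 mm across, 30 mm high. Origin: centre of its underside.
- tip_cleaner: bystander: round metal soldering-tip cleaner with brass wool, 80 mm across, 47 mm high. Origin: centre of its underside.
- cutters: bystander: side cutters with blue handles, 165 mm long, 58 mm wide, 14 mm high, lying along its x. Origin: underside near the pivot.
- stripper: bystander: pliers with orange handles, 165 mm long, 58 mm wide, 14 mm high, lying along its x. Origin: underside near the pivot.
- parts_box: bystander: clear compartment box with coloured parts, 120 x 192 x 32 mm. Origin: centre of its underside.
There are look-alikes about, which are no part of the job. What is shaped like the panel_1 but blue is not meant.

How it is judged:
By the outcome, as a careful person would: the job done as asked, in the order asked, and still so for the second after the job is handed in, with the robot touching nothing.
It also fails if it takes over 64 s, if anything falls off the work surface, if the arm or the gripper's body presses on something with over 40 N, if the wrist force passes 120 N, or if a joint passes its speed limit or range.

## Working session

There is one attempt and no reset: what is moved stays moved. The work goes in short steps, Python scripts to look and compute and a shell command to move; the robot and the scene stay as the last step left them, time stands still between calls to the robot, and variables do not carry over. Pictures are saved under pics/ and viewed, at most 10 in all, crops included, and the job is handed in when it is done.

```bash
ls; mkdir -p pics; cat > h.py <<'E'
import numpy as np, cv2
from plant import r
def snap(cam,name,crop=None,scale=1):
    im=r.capture(cam)[:,:,::-1].copy()
    if crop: x0,y0,x1,y1=crop; im=im[y0:y1,x0:x1]
    if scale!=1: im=cv2.resize(im,None,fx=scale,fy=scale,interpolation=cv2.INTER_CUBIC)
    cv2.imwrite('pics/'+name,im)
def px2w(cam,u,v,z):
    c=r.calibration(cam);K=np.array(c['camera_matrix']);T=np.array(c['world_from_camera'])
    d=np.linalg.inv(K)@[u,v,1]; d=T[:3,:3]@[d[0],-d[1],-d[2]]; o=T[:3,3]
    return o+d*(z-o[2])/d[2]
def w2px(cam,p):
    c=r.calibration(cam);K=np.array(c['camera_matrix']);T=np.array(c['world_from_camera'])
    q=T[:3,:3].T@(np.array(p)-T[:3,3]); q=K@[q[0],-q[1],-q[2]]; return q[:2]/q[2]
E
python3 - <<'E'
from h import *
snap('scene','s1.png',scale=1.5);snap('top','t1.png',scale=1.5)
for c in('scene','top'):
  k=r.calibration(c);print({a:np.round(b,3).tolist() for a,b in k.items() if not isinstance(b,str)})
print(r.read_state())
E
```

```text
pics
{'camera_matrix': [[456.569, 0.0, 253.142], [0.0, 456.569, 201.679], [0.0, 0.0, 1.0]], 'world_from_camera': [[0.694, -0.577, 0.431, 1.045], [0.72, 0.569, -0.398, -0.499], [-0.016, 0.586, 0.81, 1.137], [0.0, 0.0, 0.0, 1.0]]}
{'camera_matrix': [[378.834, 0.0, 253.031], [0.0, 378.834, 189.257], [0.0, 0.0, 1.0]], 'world_from_camera': [[0.026, 0.998, -0.064, 0.361], [-1.0, 0.026, 0.002, 0.023], [0.003, 0.064, 0.998, 1.448], [0.0, 0.0, 0.0, 1.0]]}
{'time': 0.1, 'joint_positions': array([-1.44576227e+00,  2.59314772e-01,  1.53598596e+00, -1.48492316e-05,
        1.34798866e+00, -2.02794159e-01]), 'dq': array([-0.00131023, -0.00014065, -0.00352915, -0.00093742,  0.00051739,
        0.00189204]), 'joint_efforts': array([ 4.16555573e-03, -4.46963239e+01, -2.91249347e+01, -1.12447556e-04,
        6.30727780e-03, -1.08233985e-05]), 'position': array([ 0.17705292, -0.52022002,  0.23052884]), 'orientation': array([-8.48007968e-04,  9.86595510e-01,  1.63182658e-01,  2.57420484e-05]), 'wrist_force': array([ 0.63108447, -0.54570419,  0.56223924]), 'wrist_torque': array([ 0.05476725,  0.00267412, -0.06341071]), 'finger_force': 0.0, 'grip_width': 1.0006240964421822}
```

View pics/s1.png

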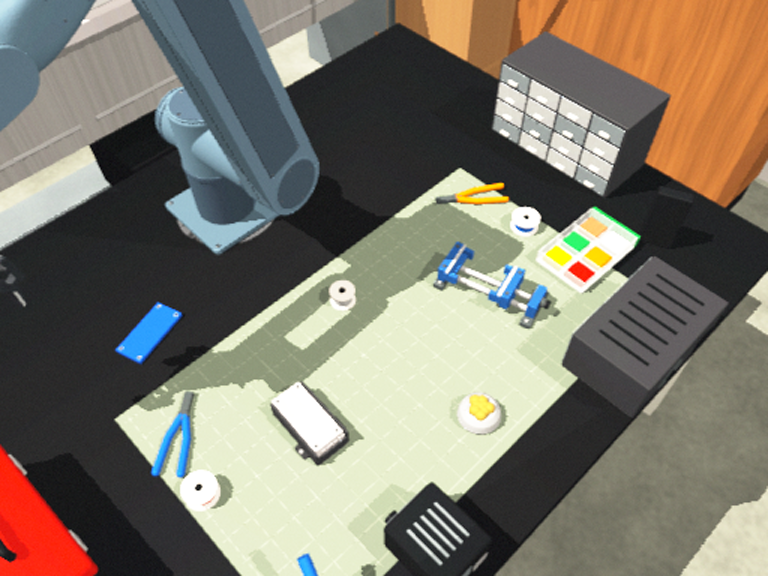

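View pics/t1.png

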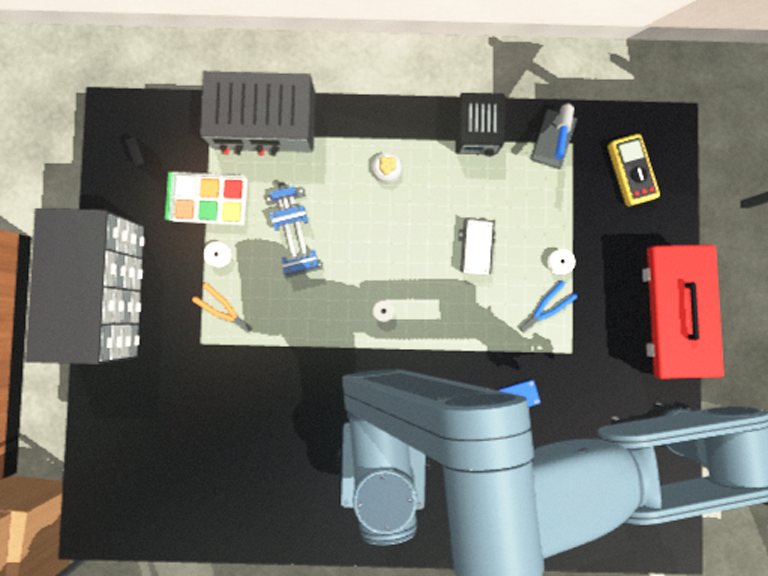

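The scene view shows the stack at about (308,422)/1.5 and the holder with its fixed jaw at (455,262)/1.5 and sprung jaw at (510,287)/1.5. The top view has the stack at (479,246)/1.5, the fixed jaw at (302,262)/1.5 and the sprung jaw at (287,210)/1.5. I'll zoom in on both.

```bash
python3 - <<'E'
from h import *
t=r.capture('top')[:,:,::-1];s=r.capture('scene')[:,:,::-1]
def c(im,x0,y0,w,h,k): return cv2.resize(im[y0:y0+h,x0:x0+w],None,fx=k,fy=k,interpolation=cv2.INTER_CUBIC)
# tiles 400x300
o=np.vstack([np.hstack([c(t,295,138,50,50,6),c(s,170,245,80,50,6)[:, :480]]),np.hstack([c(t,170,115,50,75,4)[:300].copy(),np.zeros((300,100,3),np.uint8),c(s,285,155,80,50,6)[:, :480]])])
cv2.imwrite('pics/z1.png',o);print(o.shape)
E
```

```text
(600, 780, 3)
```

View pics/z1.png

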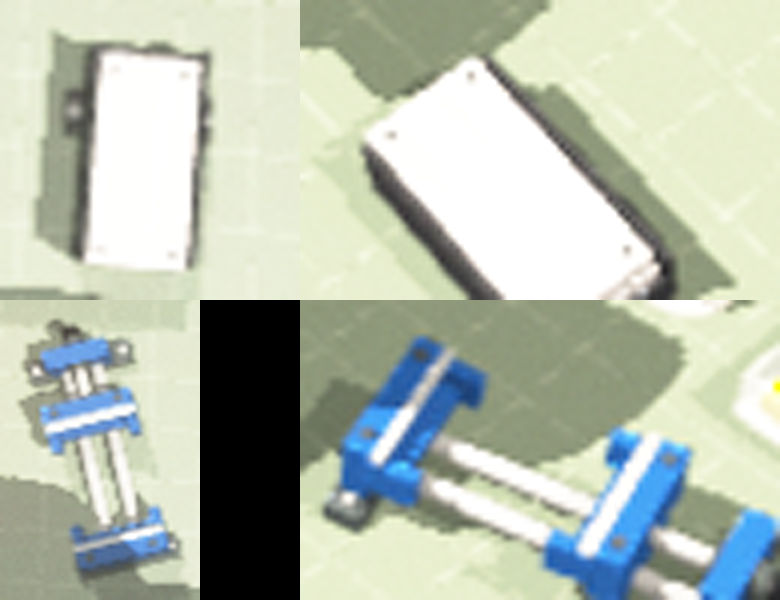

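The zoom shows the stack top with corners at crop TL (97,52), TR (203,58), BR (188,268) and BL (82,262). The back stop is at the +x (far) end and the mouth faces the robot. The holder's fixed lip runs (75,548)-(162,533) and its sprung lip (50,430)-(133,410). I'll fit both to subpixel precision.

```bash
cat > fit.py <<'E'
from h import *
from scipy.optimize import minimize
def rectfit(obs,L,W,z,p0):
    """obs: list (cam, corners px N) ; fit x,y,yaw of a rectangle by corner reprojection; corner order free"""
    def cor(p):
        c,s=np.cos(p[2]),np.sin(p[2]);return [np.array([p[0]+c*a-s*b,p[1]+s*a+c*b,z]) for a,b in((L/2,W/2),(L/2,-W/2),(-L/2,-W/2),(-L/2,W/2))]
    def e(p):
        t=0
        for cam,q in obs:
            for k in cor(p): t+=np.min(np.sum((q-w2px(cam,k))**2,1))
        return t
    m=minimize(e,p0,method='Nelder-Mead',options=dict(xatol=1e-5,fatol=1e-4,maxiter=3000));return m.x,m.fun
def white(cam,box,th=235,n=4):
    x0,y0,x1,y1=box
    im=np.mean([r.capture(cam).astype(float) for _ in range(1)],0)[y0:y1,x0:x1]
    g=cv2.resize(im.min(2).astype(np.float32),None,fx=8,fy=8,interpolation=cv2.INTER_LINEAR)
    b=(g>th).astype(np.uint8)
    cs,_=cv2.findContours(b,cv2.RETR_EXTERNAL,cv2.CHAIN_APPROX_NONE)
    cs=sorted(cs,key=cv2.contourArea)[::-1][:n]
    return [((cv2.boxPoints(cv2.minAreaRect(c))+.5)/8-.5+[x0,y0],cv2.contourArea(c)/64,(np.array(cv2.minAreaRect(c)[0])+.5)/8-.5+[x0,y0]) for c in cs]
E
python3 - <<'E'
from fit import *
for cam,b in(('top',(303,142,333,190)),('scene',(175,250,240,312))):
    q=white(cam,b,225)[0]; print(cam,q[0].round(1).tolist(),q[1])
    w=[px2w(cam,*p,.040) for p in q[0]];print(np.round(w,4).tolist(), np.mean(w,0).round(4),[round(np.linalg.norm(w[i]-w[i-1]),4) for i in range(4)])
for cam,b in(('top',(172,120,215,185)),('scene',(285,155,365,215))):
    for q in white(cam,b,190,5): print(cam,q[0].round(1).tolist(),q[1],px2w(cam,*q[2],.058).round(4))
E
```

```text
top [[308.9, 181.8], [311.4, 146.5], [327.9, 147.7], [325.4, 182.9]] 550.3671875
[[0.4843, -0.1876, 0.04], [0.6175, -0.1948, 0.04], [0.6147, -0.2568, 0.04], [0.4815, -0.2492, 0.04]] [ 0.5495 -0.2221  0.04  ] [np.float64(0.0617), np.float64(0.1334), np.float64(0.0621), np.float64(0.1334)]
scene [[180.1, 266.9], [197.6, 251.7], [228.5, 287.3], [210.9, 302.5]] 1003.46875
[[0.4798, -0.2513, 0.04], [0.477, -0.1873, 0.04], [0.6156, -0.1981, 0.04], [0.6155, -0.2587, 0.04]] [ 0.547  -0.2238  0.04  ] [np.float64(0.1359), np.float64(0.0641), np.float64(0.139), np.float64(0.0606)]
top [[180.7, 120.4], [214.4, 120.4], [214.4, 173.7], [180.7, 173.7]] 662.6484375 [0.601  0.2296 0.058 ]
top [[171.6, 120.4], [189.1, 120.4], [189.1, 161.6], [171.6, 161.6]] 267.9296875 [0.622  0.2942 0.058 ]
top [[188.8, 149.4], [194.5, 148.0], [200.0, 169.7], [194.3, 171.2]] 90.15625 [0.5541 0.2396 0.058 ]
top [[205.6, 180.1], [214.4, 180.1], [214.4, 184.4], [205.6, 184.4]] 22.359375 [0.4716 0.1793 0.058 ]
top [[199.1, 173.2], [210.5, 170.3], [211.0, 172.4], [199.6, 175.3]] 19.0 [0.506  0.1986 0.058 ]
scene [[284.6, 188.4], [345.4, 188.4], [345.4, 214.4], [284.6, 214.4]] 909.421875 [0.5975 0.1596 0.058 ]
scene [[330.9, 154.6], [364.4, 154.6], [364.4, 196.9], [330.9, 196.9]] 481.375 [0.6031 0.302  0.058 ]
scene [[309.3, 178.3], [336.1, 177.8], [336.3, 190.4], [309.5, 190.9]] 131.9765625 [0.5719 0.2236 0.058 ]
scene [[356.1, 161.3], [364.4, 161.3], [364.4, 179.7], [356.1, 179.7]] 98.6640625 [0.6169 0.3453 0.058 ]
scene [[305.4, 186.9], [307.8, 181.8], [327.5, 190.8], [325.1, 196.0]] 81.9296875 [0.5699 0.1972 0.058 ]
```

```bash
cat > go.py <<'E'
import sys
from h import *
from scipy.spatial.transform import Rotation as R
def tgt(yaw,pitch=0): # tool x along yaw (deg), pitch>0: +x end down
    return R.from_euler('z',yaw,degrees=True)*R.from_euler('y',pitch,degrees=True)*R.from_euler('x',180,degrees=True)
def rem(p,yaw,pitch=0):
    s=r.read_state();q=s['orientation'];R0=R.from_quat([q[1],q[2],q[3],q[0]]);Rt=tgt(yaw,pitch)
    d=np.array(p)-s['position']
    print('t',round(s['time'],2),'pos',s['position'].round(4),'F',s['wrist_force'].round(1),'w',round(s['grip_width'],3),'ff',round(s['finger_force'],1))
    print('shift in current tool',(R0.inv().apply(d)*10).round(3),'turn',((R0.inv()*Rt).as_rotvec(degrees=True)/90).round(3),'shift in target tool',(Rt.inv().apply(d)*10).round(3))
E
python3 -c "
from go import *
c=np.radians(-3.1);print(0.5485+.09*np.cos(c),-.2225+.09*np.sin(c))
rem([0.5485+.09*np.cos(c),-.2225+.09*np.sin(c),.12],-3.1)"
python3 -m crank '[{"az":0.244,"gripper":255},{"az":0.244,"gripper":255},{"az":0.244,"gripper":255},{"az":0.244,"gripper":255}]' 80
python3 -c "
from go import *
c=np.radians(-3.1);rem([0.5485+.09*np.cos(c),-.2225+.09*np.sin(c),.12],-3.1)"
```

```text
0.638368300329359 -0.22736709316862977
t 0.4 pos [ 0.1771 -0.5206  0.2312] F [ 0.1 -0.4  0.4] w 0.997 ff 0.0
shift in current tool [ 5.311 -1.291  1.113] turn [-0.    -0.     0.243] shift in target tool [ 4.447 -3.178  1.112]
t 0.4 pos [ 0.1771 -0.5206  0.2312] F [ 0.1 -0.4  0.4] w 0.997 ff 0.0
shift in current tool [ 5.311 -1.291  1.113] turn [-0.    -0.     0.243] shift in target tool [ 4.447 -3.178  1.112]schema error: expected keys dx, dy, dz, ax, ay, az, gripper
```

```bash
python3 -m crank '[{"dx":0,"dy":0,"dz":0,"ax":0,"ay":0,"az":0.244,"gripper":255},{"dx":0,"dy":0,"dz":0,"ax":0,"ay":0,"az":0.244,"gripper":255},{"dx":0,"dy":0,"dz":0,"ax":0,"ay":0,"az":0.244,"gripper":255},{"dx":0,"dy":0,"dz":0,"ax":0,"ay":0,"az":0.244,"gripper":255}]' 80
python3 -m crank '[{"dx":1,"dy":-0.7,"dz":0,"ax":0,"ay":0,"az":0,"gripper":255},{"dx":1,"dy":-0.7,"dz":0,"ax":0,"ay":0,"az":0,"gripper":255},{"dx":1,"dy":-0.7,"dz":0,"ax":0,"ay":0,"az":0,"gripper":255},{"dx":1,"dy":-0.7,"dz":0,"ax":0,"ay":0,"az":0,"gripper":255}]'
python3 -c "
from go import *
c=np.radians(-3.1);rem([0.5485+.09*np.cos(c),-.2225+.09*np.sin(c),.12],-3.1)"
```

```text
time: 0.8
position: [0.1771, -0.5207, 0.2313]
orientation: [-0.0, 1.0, -0.028, 0.0]
wrist_force: [-0.4, -1.1, -0.0]
grip_width: 0.327
finger_force: 0.0
time: 1.2
position: [0.2832, -0.4545, 0.2315]
orientation: [-0.0, 1.0, -0.025, 0.0]
wrist_force: [0.8, -0.5, -0.6]
grip_width: 0.001
finger_force: 0.0
t 1.2 pos [ 0.2832 -0.4545  0.2315] F [ 0.8 -0.5 -0.6] w 0.001 ff 0.0
shift in current tool [ 3.435 -2.442  1.119] turn [-0.    -0.001  0.003] shift in target tool [ 3.424 -2.46   1.115]
```

```bash
python3 -m crank '[{"dx":1,"dy":-0.8,"dz":0,"ax":0,"ay":0,"az":0,"gripper":255},{"dx":1,"dy":-0.8,"dz":0,"ax":0,"ay":0,"az":0,"gripper":255},{"dx":1,"dy":-0.8,"dz":0,"ax":0,"ay":0,"az":0,"gripper":255}]' >/dev/null
python3 -m crank '[{"dx":1,"dy":-0.8,"dz":0,"ax":0,"ay":0,"az":0,"gripper":255},{"dx":1,"dy":-0.8,"dz":0,"ax":0,"ay":0,"az":0,"gripper":255},{"dx":1,"dy":-0.8,"dz":0,"ax":0,"ay":0,"az":0,"gripper":255}]' >/dev/null
python3 -m crank '[{"dx":1,"dy":-0.8,"dz":0.2,"ax":0,"ay":0,"az":0,"gripper":255},{"dx":1,"dy":-0.8,"dz":0.2,"ax":0,"ay":0,"az":0,"gripper":255},{"dx":1,"dy":-0.8,"dz":0.2,"ax":0,"ay":0,"az":0,"gripper":255},{"dx":1,"dy":-0.8,"dz":0.2,"ax":0,"ay":0,"az":0,"gripper":255}]' >/dev/null
python3 -m crank '[{"dx":0.4,"dy":0,"dz":0.8,"ax":0,"ay":0,"az":0,"gripper":255},{"dx":0.4,"dy":0,"dz":0.8,"ax":0,"ay":0,"az":0,"gripper":255},{"dx":0.4,"dy":0,"dz":0.8,"ax":0,"ay":0,"az":0,"gripper":255},{"dx":0.4,"dy":0,"dz":0.8,"ax":0,"ay":0,"az":0,"gripper":255}]'
python3 -c "
from go import *
c=np.radians(-3.1);rem([0.5485+.09*np.cos(c),-.2225+.09*np.sin(c),.0355],-3.1)"
```

```text
time: 2.6
position: [0.6324, -0.2368, 0.1308]
orientation: [-0.0, 1.0, -0.028, -0.001]
wrist_force: [0.5, 0.5, 0.6]
grip_width: -0.003
finger_force: 0.0
t 2.6 pos [ 0.6324 -0.2368  0.1308] F [0.5 0.5 0.6] w -0.003 ff 0.0
shift in current tool [ 0.057 -0.097  0.953] turn [-0.     0.002 -0.001] shift in target tool [ 0.055 -0.098  0.953]
```

```bash
python3 -m crank '[{"dx":0.06,"dy":-0.1,"dz":0.4,"ax":0,"ay":0,"az":0,"gripper":255},{"dx":0.06,"dy":-0.1,"dz":0.8,"ax":0,"ay":0,"az":0,"gripper":255},{"dx":0.06,"dy":-0.1,"dz":0.95,"ax":0,"ay":0,"az":0,"gripper":255},{"dx":0.06,"dy":-0.1,"dz":0.95,"ax":0,"ay":0,"az":0,"gripper":255}]'
python3 -c "
from go import *
snap('scene','s2.png',(160,200,310,320),5)
c=np.radians(-3.1);rem([0.5485+.09*np.cos(c),-.2225+.09*np.sin(c),.0355],-3.1)"
```

```text
time: 3.0
position: [0.6387, -0.2263, 0.0359]
orientation: [-0.0, 1.0, -0.028, -0.001]
wrist_force: [-0.1, 0.5, 1.3]
grip_width: 0.003
finger_force: 0.0
t 3.05 pos [ 0.6401 -0.2269  0.0378] F [-0.5  0.7  0.4] w 0.003 ff 0.0
shift in current tool [-0.017  0.005  0.023] turn [ 0.    -0.    -0.001] shift in target tool [-0.017  0.005  0.023]
```

View pics/s2.png

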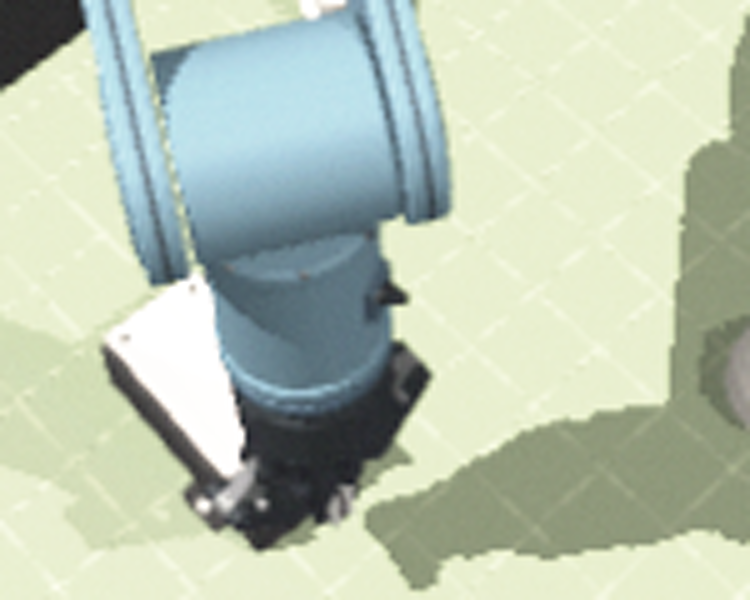

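The close-up shows the shut fingers behind the back edge of the stack, clear of the tray; the panel's front end is visible at (105,350)-(200,280). Next I'll correct the height slightly and push slowly.

```bash
python3 -m crank '[{"dx":0,"dy":0,"dz":0.015,"ax":0,"ay":0,"az":0,"gripper":255},{"dx":0,"dy":0,"dz":0.015,"ax":0,"ay":0,"az":0,"gripper":255},{"dx":-0.05,"dy":0,"dz":0.015,"ax":0,"ay":0,"az":0,"gripper":255},{"dx":-0.1,"dy":0,"dz":0.015,"ax":0,"ay":0,"az":0,"gripper":255}]'
python3 -m crank '[{"dx":-0.03,"dy":0,"dz":0,"ax":0,"ay":0,"az":0,"gripper":255},{"dx":-0.06,"dy":0,"dz":0,"ax":0,"ay":0,"az":0,"gripper":255},{"dx":-0.1,"dy":0,"dz":0,"ax":0,"ay":0,"az":0,"gripper":255},{"dx":-0.15,"dy":0,"dz":0,"ax":0,"ay":0,"az":0,"gripper":255},{"dx":-0.2,"dy":0,"dz":0,"ax":0,"ay":0,"az":0,"gripper":255}]'
python3 -c "
from go import *
print([w2px('scene',[.549+.065*a*np.cos(-.054)-b*.03*np.sin(-.054),-.2225+.065*a*np.sin(-.054)+b*.03,.04]).round(1).tolist() for a,b in((-1,1),(-1,-1))])
im=r.capture('scene');print(im[262:272,172:190].min(2))
c=np.radians(-3.1);rem([0.5485+.09*np.cos(c),-.2225+.09*np.sin(c),.0355],-3.1)"
```

```text
time: 3.45
position: [0.6302, -0.2256, 0.0358]
orientation: [0.0, 1.0, -0.028, 0.001]
wrist_force: [0.1, -0.2, -0.6]
grip_width: -0.001
finger_force: 0.0
time: 3.95
position: [0.6101, -0.2244, 0.035]
orientation: [0.0, 1.0, -0.028, 0.0]
wrist_force: [0.9, 0.6, 0.4]
grip_width: -0.002
finger_force: 0.7
[[199.2, 254.1], [181.3, 267.0]]
[[223 210 209 210 200 185 183 202 239 253 254 254 255 255 255 255 255 255]
 [218 220 202 188 187 198 236 249 247 222 233 252 254 255 255 255 255 255]
 [194 204 199 185 183 203 241 251 241 140 178 248 252 253 254 255 255 255]
 [185 189 201 198 183 188 224 249 250 242 244 249 252 252 252 253 254 255]
 [184 184 190 199 189 184 198 234 249 252 251 252 252 252 252 252 252 253]
 [184 184 183 188 193 190 188 205 230 249 252 252 252 251 252 252 252 252]
 [184 186 183 185 185 185 192 186 184 221 249 252 252 252 252 252 252 252]
 [182 183 186 189 194 188 187 179 134 143 229 251 252 252 252 252 252 252]
 [181 182 190 202 199 184 193 187 121  95 130 227 252 252 252 252 252 252]
 [185 185 190 180 185 186 187 189 163  76  95 123 227 252 252 252 252 252]]
t 4.0 pos [ 0.6092 -0.2242  0.0348] F [-0.4  0.1  0.2] w -0.0 ff 0.4
shift in current tool [ 0.293  0.016 -0.007] turn [-0.     0.    -0.001] shift in target tool [ 0.293  0.016 -0.007]
```

```bash
python3 -m crank '[{"dx":-0.07,"dy":0,"dz":0,"ax":0,"ay":0,"az":0,"gripper":255},{"dx":-0.14,"dy":0,"dz":0,"ax":0,"ay":0,"az":0,"gripper":255},{"dx":-0.21,"dy":0,"dz":0,"ax":0,"ay":0,"az":0,"gripper":255},{"dx":-0.28,"dy":0,"dz":0,"ax":0,"ay":0,"az":0,"gripper":255},{"dx":-0.35,"dy":0,"dz":0,"ax":0,"ay":0,"az":0,"gripper":255}]'
python3 -m crank '[{"dx":0.03,"dy":0,"dz":0,"ax":0,"ay":0,"az":0,"gripper":255},{"dx":0.03,"dy":0,"dz":0,"ax":0,"ay":0,"az":0,"gripper":255},{"dx":0.03,"dy":0,"dz":-0.5,"ax":0,"ay":0,"az":0,"gripper":255},{"dx":0.03,"dy":0,"dz":-1,"ax":0,"ay":0,"az":0,"gripper":255},{"dx":0.03,"dy":0,"dz":-1,"ax":0,"ay":0,"az":0,"gripper":255}]'
python3 -m crank '[{"dx":1,"dy":-0.6,"dz":0,"ax":0,"ay":0,"az":0,"gripper":0},{"dx":1,"dy":-0.6,"dz":0,"ax":0,"ay":0,"az":0,"gripper":0},{"dx":1,"dy":-0.6,"dz":0,"ax":0,"ay":0,"az":0,"gripper":0}]'
python3 -c "
from go import *
s=r.capture('scene')[:,:,::-1][235:335,150:260];t=r.capture('top')[:,:,::-1][130:210,290:345]
s=cv2.resize(s,None,fx=4,fy=4,interpolation=2);t=cv2.resize(t,None,fx=5,fy=5,interpolation=2);cv2.imwrite('pics/p1.png',np.hstack([s,t]))
"
```

```text
time: 4.5
position: [0.5746, -0.2223, 0.0349]
orientation: [0.0, 1.0, -0.028, 0.0]
wrist_force: [0.7, 0.1, 1.3]
grip_width: 0.001
finger_force: 0.7
time: 5.0
position: [0.5826, -0.2249, 0.1425]
orientation: [0.003, 1.0, -0.028, 0.006]
wrist_force: [1.1, -0.6, 0.5]
grip_width: 0.002
finger_force: 0.0
time: 5.3
position: [0.6847, -0.1656, 0.1344]
orientation: [-0.0, 1.0, -0.027, 0.001]
wrist_force: [0.2, -0.0, -0.1]
grip_width: 0.503
finger_force: 0.0
```

View pics/p1.png

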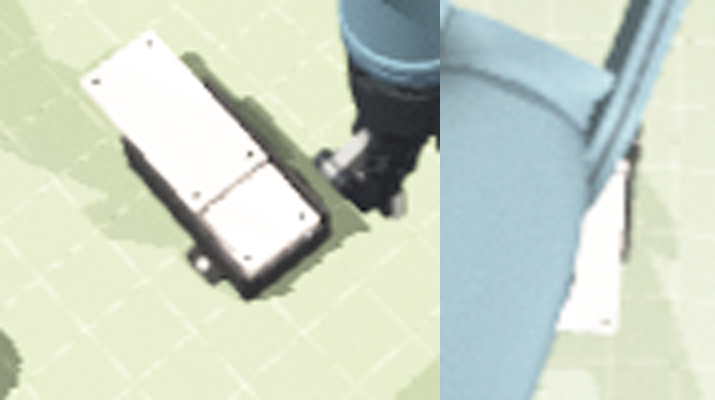

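The panel is pushed out. Its front corners are at scene px (170,255) and (187,242.5), its rear corners at (200,288) and (217,275), and panel 2 looks aligned in the tray.

```bash
python3 -c "
from go import *
for p in((170,255),(187,242.5),(200,288),(217,275)): print(px2w('scene',*p,.040).round(4))
c=np.radians(-3.1)
g=[0.5485-.093*np.cos(c),-.2225-.093*np.sin(c),.0285];print(g)
rem(g,-3.1)"
```

```text
[ 0.4317 -0.2481  0.04  ]
[ 0.4335 -0.1895  0.04  ]
[ 0.5648 -0.2526  0.04  ]
[ 0.5677 -0.196   0.04  ]
[np.float64(0.4556360896596623), np.float64(-0.2174706703924159), 0.0285]
t 5.4 pos [ 0.6833 -0.1661  0.1336] F [-0.4 -0.8 -0.3] w 0.683 ff 0.0
shift in current tool [-2.247  0.633  1.051] turn [-0.    -0.     0.001] shift in target tool [-2.246  0.636  1.051]
```

```bash
python3 -m crank '[{"dx":-1,"dy":0.3,"dz":0,"ax":0,"ay":0,"az":0,"gripper":0},{"dx":-1,"dy":0.3,"dz":0,"ax":0,"ay":0,"az":0,"gripper":0},{"dx":-1,"dy":0.3,"dz":0,"ax":0,"ay":0,"az":0,"gripper":0}]' >/dev/null
python3 -m crank '[{"dx":-1,"dy":0.33,"dz":0,"ax":0,"ay":0,"az":0,"gripper":0},{"dx":-1,"dy":0.33,"dz":0,"ax":0,"ay":0,"az":0,"gripper":0},{"dx":-1,"dy":0.33,"dz":0,"ax":0,"ay":0,"az":0,"gripper":0}]' >/dev/null
python3 -m crank '[{"dx":-0.25,"dy":0,"dz":0.5,"ax":0,"ay":0,"az":0,"gripper":0},{"dx":-0.25,"dy":0,"dz":0.5,"ax":0,"ay":0,"az":0,"gripper":0},{"dx":-0.25,"dy":0,"dz":0.5,"ax":0,"ay":0,"az":0,"gripper":0}]' 
python3 -c "
from go import *
rem([.4565,-.2175,.0285],-3.1)"
```

```text
time: 6.3
position: [0.4525, -0.2182, 0.0842]
orientation: [-0.001, 1.0, -0.028, -0.001]
wrist_force: [0.6, -0.9, 0.5]
grip_width: 0.999
finger_force: 0.0
t 6.3 pos [ 0.4525 -0.2182  0.0842] F [ 0.6 -0.9  0.5] w 0.999 ff 0.0
shift in current tool [ 0.041 -0.009  0.556] turn [-0.001  0.001 -0.002] shift in target tool [ 0.039 -0.009  0.557]
```

```bash
python3 -m crank '[{"dx":0.04,"dy":0,"dz":0.3,"ax":0,"ay":0,"az":0,"gripper":0},{"dx":0.04,"dy":0,"dz":0.555,"ax":0,"ay":0,"az":0,"gripper":0},{"dx":0.04,"dy":0,"dz":0.555,"ax":0,"ay":0,"az":0,"gripper":0},{"dx":0.04,"dy":0,"dz":0.555,"ax":0,"ay":0,"az":0,"gripper":0}]' 40
python3 -c "
from go import *
rem([.4565,-.2175,.0285],-3.1)"
python3 -m crank '[{"dx":0,"dy":0,"dz":0,"ax":0,"ay":0,"az":0,"gripper":50},{"dx":0,"dy":0,"dz":0,"ax":0,"ay":0,"az":0,"gripper":60},{"dx":0,"dy":0,"dz":0,"ax":0,"ay":0,"az":0,"gripper":255},{"dx":0,"dy":0,"dz":0,"ax":0,"ay":0,"az":0,"gripper":255},{"dx":0,"dy":0,"dz":0,"ax":0,"ay":0,"az":0,"gripper":255}]' 
python3 -c "
from go import *
rem([.4565,-.2175,.0285],-3.1)"
```

```text
time: 6.7
position: [0.4589, -0.2194, 0.0304]
orientation: [0.0, 1.0, -0.027, 0.001]
wrist_force: [-0.3, -0.2, 0.9]
grip_width: 1.001
finger_force: 0.0
t 6.7 pos [ 0.4589 -0.2194  0.0304] F [-0.3 -0.2  0.9] w 1.001 ff 0.0
shift in current tool [-0.025 -0.018  0.019] turn [ 0.001 -0.001 -0.001] shift in target tool [-0.025 -0.018  0.019]
time: 7.2
position: [0.4581, -0.2193, 0.0303]
orientation: [0.001, 1.0, -0.028, 0.001]
wrist_force: [0.0, 1.0, 5.5]
grip_width: 0.68
finger_force: 41.8
t 7.2 pos [ 0.4581 -0.2193  0.0303] F [0.  1.  5.5] w 0.68 ff 41.8
shift in current tool [-0.017 -0.018  0.018] turn [ 0.001 -0.001 -0.001] shift in target tool [-0.017 -0.018  0.018]
```

```bash
python3 -m crank '[{"dx":0,"dy":-0.01,"dz":0,"ax":0,"ay":0,"az":0,"gripper":50},{"dx":0,"dy":-0.01,"dz":0.025,"ax":0,"ay":0,"az":0,"gripper":50},{"dx":0,"dy":-0.01,"dz":0.025,"ax":0,"ay":0,"az":0,"gripper":50},{"dx":0,"dy":-0.01,"dz":0.025,"ax":0,"ay":0,"az":0,"gripper":50}]' 40
python3 -m crank '[{"dx":0,"dy":0,"dz":0,"ax":0,"ay":0,"az":0,"gripper":100},{"dx":0,"dy":0,"dz":0,"ax":0,"ay":0,"az":0,"gripper":100},{"dx":0,"dy":0,"dz":0,"ax":0,"ay":0,"az":0,"gripper":100}]' 
python3 -m crank '[{"dx":0,"dy":0,"dz":0,"ax":0,"ay":0,"az":0,"gripper":100},{"dx":0,"dy":0,"dz":0,"ax":0,"ay":0,"az":0,"gripper":100},{"dx":0,"dy":0,"dz":-0.02,"ax":0,"ay":0,"az":0,"gripper":100},{"dx":0,"dy":0,"dz":-0.02,"ax":0,"ay":0,"az":0,"gripper":100}]' 100
```

```text
time: 7.6
position: [0.457, -0.2175, 0.0264]
orientation: [-0.0, 1.0, -0.028, -0.0]
wrist_force: [0.0, 1.4, 0.5]
grip_width: 0.803
finger_force: 0.0
time: 7.9
position: [0.4572, -0.2177, 0.0269]
orientation: [-0.0, 1.0, -0.028, -0.0]
wrist_force: [-1.4, 0.1, 2.3]
grip_width: 0.69
finger_force: 45.2
time: 8.3
position: [0.4574, -0.2178, 0.0288]
orientation: [0.0, 1.0, -0.028, 0.0]
wrist_force: [-0.2, -0.2, -1.8]
grip_width: 0.663
finger_force: 106.3
```

```bash
python3 -m crank '[{"dx":-0.15,"dy":0,"dz":0,"ax":0,"ay":0,"az":0,"gripper":100},{"dx":-0.35,"dy":0,"dz":0,"ax":0,"ay":0,"az":0,"gripper":100},{"dx":-0.6,"dy":0,"dz":0,"ax":0,"ay":0,"az":0,"gripper":100},{"dx":-0.85,"dy":0,"dz":0,"ax":0,"ay":0,"az":0,"gripper":100},{"dx":-0.95,"dy":0,"dz":0,"ax":0,"ay":0,"az":0,"gripper":100}]'
python3 -m crank '[{"dx":-0.1,"dy":0,"dz":0,"ax":0,"ay":0,"az":0,"gripper":100},{"dx":-0.1,"dy":0,"dz":-0.2,"ax":0,"ay":0,"az":0,"gripper":100},{"dx":-0.1,"dy":0,"dz":-0.5,"ax":0,"ay":0,"az":0,"gripper":100},{"dx":-0.1,"dy":0,"dz":-0.7,"ax":0,"ay":0,"az":0,"gripper":100},{"dx":-0.1,"dy":0,"dz":-0.7,"ax":0,"ay":0,"az":0,"gripper":100}]'
python3 -c "
from go import *
for n,u,v in(('solder',255.3,207.5),('clean',257,112)): print(n,px2w('top',u,v,.035).round(3))
rem([.485,-.055,.06],-3.1)
snap('scene','c1.png',(140,180,300,300),4)"
```

```text
time: 8.8
position: [0.3603, -0.2114, 0.0283]
orientation: [-0.001, 1.0, -0.028, -0.001]
wrist_force: [-0.3, 1.5, -1.9]
grip_width: 0.664
finger_force: 106.3
time: 9.3
position: [0.3546, -0.214, 0.1013]
orientation: [0.002, 1.0, -0.028, 0.002]
wrist_force: [0.4, -0.9, -2.0]
grip_width: 0.662
finger_force: 107.0
solder [0.383 0.01  0.035]
clean [0.745 0.013 0.035]
t 9.3 pos [ 0.3546 -0.214   0.1013] F [ 0.4 -0.9 -2. ] w 0.662 ff 107.0
shift in current tool [ 1.212 -1.661  0.412] turn [ 0.003 -0.003 -0.001] shift in target tool [ 1.216 -1.658  0.413]
```

View pics/c1.png

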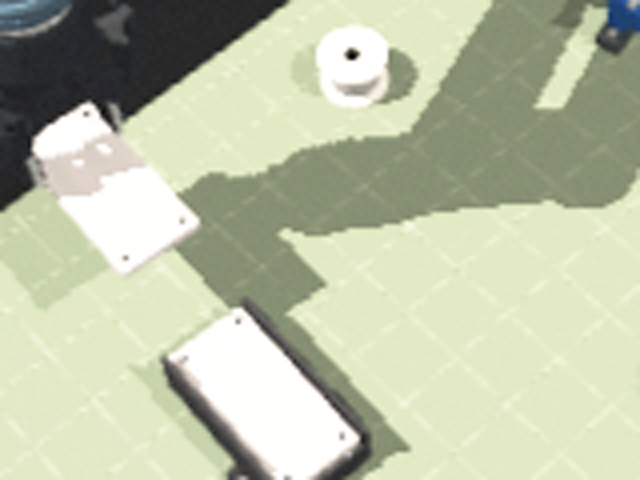

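The panel is held level at its near end (crop (115,190)) and the three panels stay aligned in the tray (260,400). The solder spool at (350,65) is clear of the laying spot.

```bash
python3 -m crank '[{"dx":0.4,"dy":-0.3,"dz":0,"ax":0,"ay":0,"az":0,"gripper":100},{"dx":0.7,"dy":-0.6,"dz":0,"ax":0,"ay":0,"az":0,"gripper":100},{"dx":1,"dy":-1,"dz":0,"ax":0,"ay":0,"az":0,"gripper":100},{"dx":1,"dy":-1,"dz":0,"ax":0,"ay":0,"az":0,"gripper":100}]'
python3 -m crank '[{"dx":0.1,"dy":-0.3,"dz":0.2,"ax":0,"ay":0,"az":0,"gripper":100},{"dx":0.2,"dy":-0.6,"dz":0.5,"ax":0,"ay":0,"az":0,"gripper":100},{"dx":0.2,"dy":-0.6,"dz":0.75,"ax":0,"ay":0,"az":0,"gripper":100},{"dx":0.2,"dy":-0.6,"dz":0.75,"ax":0,"ay":0,"az":0,"gripper":100},{"dx":0.2,"dy":-0.6,"dz":0.75,"ax":0,"ay":0,"az":0,"gripper":100}]'
python3 -c "
from go import *
rem([.485,-.055,-.001],-3.1)"
```

```text
time: 9.75
position: [0.4604, -0.1131, 0.0974]
orientation: [-0.001, 1.0, -0.025, 0.0]
wrist_force: [0.1, -0.3, -1.3]
grip_width: 0.663
finger_force: 107.0
time: 10.25
position: [0.4802, -0.059, 0.0229]
orientation: [-0.0, 1.0, -0.028, -0.001]
wrist_force: [0.2, -0.6, -1.5]
grip_width: 0.664
finger_force: 107.0
t 10.25 pos [ 0.4802 -0.059   0.0229] F [ 0.2 -0.6 -1.5] w 0.664 ff 107.0
shift in current tool [ 0.046 -0.042  0.239] turn [-0.     0.002 -0.001] shift in target tool [ 0.045 -0.042  0.239]
```

Lower in small steps, watching Fz.

```bash
python3 -m crank '[{"dx":0,"dy":0,"dz":0.1,"ax":0,"ay":0,"az":0,"gripper":100},{"dx":0,"dy":0,"dz":0.18,"ax":0,"ay":0,"az":0,"gripper":100},{"dx":0,"dy":0,"dz":0.21,"ax":0,"ay":0,"az":0,"gripper":100},{"dx":0,"dy":0,"dz":0.21,"ax":0,"ay":0,"az":0,"gripper":100}]'
python3 -m crank '[{"dx":0,"dy":0,"dz":0.01,"ax":0,"ay":0,"az":0,"gripper":100},{"dx":0,"dy":0,"dz":0.01,"ax":0,"ay":0,"az":0,"gripper":100},{"dx":0,"dy":0,"dz":0.01,"ax":0,"ay":0,"az":0,"gripper":100}]'
python3 -m crank '[{"dx":0,"dy":0,"dz":0.01,"ax":0,"ay":0,"az":0,"gripper":100},{"dx":0,"dy":0,"dz":0.01,"ax":0,"ay":0,"az":0,"gripper":100},{"dx":0,"dy":0,"dz":0.01,"ax":0,"ay":0,"az":0,"gripper":100}]'
```

```text
time: 10.65
position: [0.4808, -0.0591, 0.0026]
orientation: [-0.0, 1.0, -0.028, -0.0]
wrist_force: [-0.2, -0.3, -1.0]
grip_width: 0.664
finger_force: 107.1
time: 10.95
position: [0.4814, -0.0589, 0.0021]
orientation: [0.0, 1.0, -0.028, 0.0]
wrist_force: [-0.7, -0.9, -1.9]
grip_width: 0.664
finger_force: 107.1
time: 11.25
position: [0.4812, -0.0588, 0.0008]
orientation: [-0.0, 1.0, -0.028, 0.0]
wrist_force: [0.3, -0.6, -2.0]
grip_width: 0.662
finger_force: 107.1
```

```bash
python3 -m crank '[{"dx":0,"dy":0,"dz":0.01,"ax":0,"ay":0,"az":0,"gripper":100},{"dx":0,"dy":0,"dz":0.01,"ax":0,"ay":0,"az":0,"gripper":100},{"dx":0,"dy":0,"dz":0.01,"ax":0,"ay":0,"az":0,"gripper":100}]' | grep -E 'pos|wrist'
python3 -m crank '[{"dx":0,"dy":0,"dz":0.01,"ax":0,"ay":0,"az":0,"gripper":100},{"dx":0,"dy":0,"dz":0.01,"ax":0,"ay":0,"az":0,"gripper":100},{"dx":0,"dy":0,"dz":0.01,"ax":0,"ay":0,"az":0,"gripper":100}]' | grep -E 'pos|wrist'
python3 -m crank '[{"dx":0,"dy":0,"dz":0.01,"ax":0,"ay":0,"az":0,"gripper":100},{"dx":0,"dy":0,"dz":0.01,"ax":0,"ay":0,"az":0,"gripper":100},{"dx":0,"dy":0,"dz":0.01,"ax":0,"ay":0,"az":0,"gripper":100}]' | grep -E 'pos|wrist'
```

```text
position: [0.4811, -0.0588, -0.0002]
wrist_force: [0.0, -0.7, -2.1]
position: [0.4813, -0.0589, -0.001]
wrist_force: [-1.5, 0.0, 1.8]
position: [0.4813, -0.0589, -0.001]
wrist_force: [-3.1, 1.5, 13.1]
```

```bash
python3 -m crank '[{"dx":0,"dy":0,"dz":-0.01,"ax":0,"ay":0,"az":0,"gripper":100},{"dx":0,"dy":0,"dz":-0.01,"ax":0,"ay":0,"az":0,"gripper":0},{"dx":0,"dy":0,"dz":-0.01,"ax":0,"ay":0,"az":0,"gripper":0},{"dx":0,"dy":0,"dz":-0.01,"ax":0,"ay":0,"az":0,"gripper":0},{"dx":0,"dy":0,"dz":-0.01,"ax":0,"ay":0,"az":0,"gripper":0}]'
python3 -m crank '[{"dx":0,"dy":0,"dz":-0.4,"ax":0,"ay":0,"az":0,"gripper":0},{"dx":0,"dy":0,"dz":-1,"ax":0,"ay":0,"az":0,"gripper":0},{"dx":-0.6,"dy":0.5,"dz":-1,"ax":0,"ay":0,"az":0,"gripper":0},{"dx":-1,"dy":0.5,"dz":-1,"ax":0,"ay":0,"az":0,"gripper":0},{"dx":-1,"dy":0.5,"dz":-1,"ax":0,"ay":0,"az":0,"gripper":0}]'
python3 - <<'E'
from fit import *
from go import rem
s=r.capture('scene')[:,:,::-1];t=r.capture('top')[:,:,::-1]
def c(im,x0,y0,w,h,k): return cv2.resize(im[y0:y0+h,x0:x0+w],None,fx=k,fy=k,interpolation=cv2.INTER_CUBIC)
A=c(s,190,200,80,60,4); B=c(t,172,118,45,70,4);B=cv2.copyMakeBorder(B,0,0,0,0,0)
C=c(s,285,155,90,60,8)
o=np.zeros((600,760,3),np.uint8);o[:480,:720]=C;
cv2.imwrite('pics/hs.png',o[:480,:720])
o=np.hstack([c(t,172,118,45,70,8),c(s,185,190,90,112,5)]);cv2.imwrite('pics/hp.png',o);print(o.shape)
rem([.522,-.061,.05],-3.1)
E
```

```text
time: 12.65
position: [0.4812, -0.0589, -0.0013]
orientation: [-0.0, 1.0, -0.028, -0.0]
wrist_force: [-0.1, -0.5, 0.3]
grip_width: 0.999
finger_force: 0.0
time: 13.15
position: [0.3746, -0.1027, 0.0987]
orientation: [-0.0, 1.0, -0.028, -0.001]
wrist_force: [0.2, 0.3, -0.6]
grip_width: 0.999
finger_force: 0.0
(560, 810, 3)
t 13.25 pos [ 0.3768 -0.1032  0.0989] F [ 0.  -0.4  0.5] w 1.002 ff 0.0
shift in current tool [ 1.425 -0.505  0.489] turn [-0.     0.    -0.002] shift in target tool [ 1.427 -0.5    0.489]
```

View pics/hs.png

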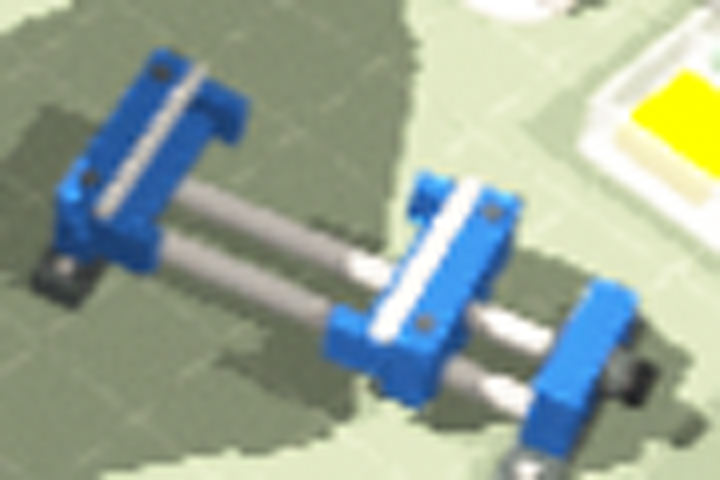

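View pics/hp.png

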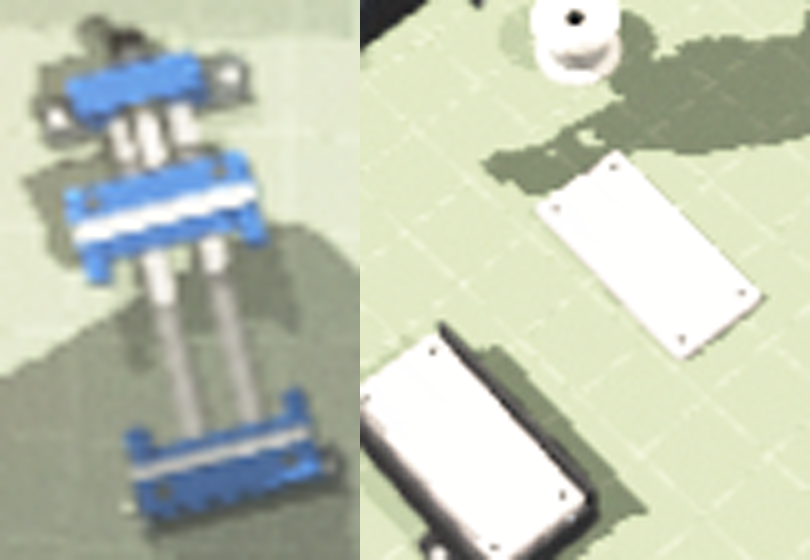

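The panel lies flat on the mat. In the holder view the fixed lip runs (202,68)-(103,213) and the sprung lip (472,180)-(380,340); in the top view they run (135,472)-(308,432) and (77,235)-(257,190). The panel corners in the right crop are (180,207), (258,150), (405,297) and (325,360).

```bash
cat > hold.py <<'E'
from fit import *
from scipy.optimize import least_squares
S=[((-62,42),(202,68)),((-62,-42),(103,213)),((53,42),(472,180)),((53,-42),(380,340))]
T=[((-62,42),(135,472)),((-62,-42),(308,432)),((53,42),(77,235)),((53,-42),(257,190))]
# scene left end of view: decide y sign by fit
def f(p,use,sgn=1):
    c,s=np.cos(p[2]),np.sin(p[2]);e=[]
    for cam,L,off,k in use:
        for (a,b),q in L:
            a,b=a/1e3,sgn*b/1e3
            e+=list(w2px(cam,[p[0]+c*a-s*b,p[1]+s*a+c*b,.058])-(np.array(q)/k+off-.44))
    return np.array(e)
us=('scene',S,np.array([285,155]),8);ut=('top',T,np.array([172,118]),8)
for u in([us],[ut],[us,ut]):
  m=least_squares(f,[.55,.22,.2],args=(u,));print(m.x[:2].round(4),np.degrees(m.x[2]).round(2),'res px',np.abs(m.fun).max().round(2))
  print(m.fun.round(1))
q=np.array([(180,207),(258,150),(405,297),(325,360)])/5+[185,190]-.4
print(rectfit([('scene',q)],.13,.06,.011,[.52,-.06,0]))
E
python3 hold.py
```

```text
[0.559  0.2345] 15.36 res px 0.35
[-0.1 -0.1 -0.3  0.2  0.3  0.3  0.  -0.3]
[0.5605 0.2355] 14.87 res px 0.36
[-0.2  0.2  0.4 -0.1  0.1 -0.3 -0.2  0.2]
[0.5596 0.2349] 15.13 res px 0.59
[ 0.2 -0.1 -0.   0.1  0.6  0.4  0.2 -0.3  0.   0.5  0.6  0.1  0.2  0.
 -0.2  0.4]
(array([ 0.52319937, -0.06148361, -0.06111594]), np.float64(0.5885637268182422))
```

```bash
python3 -m crank '[{"dx":1,"dy":-0.5,"dz":0,"ax":0,"ay":0,"az":0,"gripper":0},{"dx":1,"dy":-0.5,"dz":0,"ax":0,"ay":0,"az":0,"gripper":0},{"dx":1,"dy":-0.5,"dz":0,"ax":0,"ay":0,"az":0,"gripper":0}]' >/dev/null
python3 -m crank '[{"dx":0.43,"dy":0,"dz":0,"ax":0,"ay":0,"az":0,"gripper":0},{"dx":0.43,"dy":0,"dz":0.3,"ax":0,"ay":0,"az":0,"gripper":0},{"dx":0.43,"dy":0,"dz":0.6,"ax":0,"ay":0,"az":0,"gripper":0},{"dx":0.43,"dy":0,"dz":0.6,"ax":0,"ay":0,"az":0,"gripper":0}]' >/dev/null
python3 -c "
from go import *
rem([.5228,-.0612,.000],-3.3)"
```

```text
t 13.95 pos [ 0.5219 -0.0597  0.0348] F [-0.9  0.5 -0.6] w 1.001 ff 0.0
shift in current tool [0.012 0.015 0.348] turn [-0.001  0.005  0.002] shift in target tool [0.009 0.014 0.348]
```

```bash
python3 -m crank '[{"dx":0.01,"dy":0.015,"dz":0.2,"ax":0,"ay":0,"az":0.002,"gripper":0},{"dx":0.01,"dy":0.015,"dz":0.345,"ax":0,"ay":0,"az":0.002,"gripper":0},{"dx":0.01,"dy":0.015,"dz":0.345,"ax":0,"ay":0,"az":0.002,"gripper":0},{"dx":0.01,"dy":0.015,"dz":0.345,"ax":0,"ay":0,"az":0.002,"gripper":50}]' 40
python3 -c "
from go import *
rem([.5228,-.0612,.000],-3.3)"
python3 -m crank '[{"dx":0,"dy":0,"dz":0,"ax":0,"ay":0,"az":0,"gripper":60},{"dx":0,"dy":0,"dz":0,"ax":0,"ay":0,"az":0,"gripper":110},{"dx":0,"dy":0,"dz":0,"ax":0,"ay":0,"az":0,"gripper":110},{"dx":0,"dy":0,"dz":0,"ax":0,"ay":0,"az":0,"gripper":110}]' 40
python3 -m crank '[{"dx":0,"dy":0,"dz":0,"ax":0,"ay":0,"az":0,"gripper":110},{"dx":0,"dy":0,"dz":0,"ax":0,"ay":0,"az":0,"gripper":110},{"dx":0,"dy":0,"dz":0,"ax":0,"ay":0,"az":0,"gripper":110}]' 110
```

```text
time: 14.35
position: [0.5257, -0.0628, 0.0051]
orientation: [0.0, 1.0, -0.029, 0.0]
wrist_force: [1.3, 0.3, 0.2]
grip_width: 0.855
finger_force: 0.0
t 14.35 pos [ 0.5257 -0.0628  0.0051] F [1.3 0.3 0.2] w 0.855 ff 0.0
shift in current tool [-0.03  -0.014  0.051] turn [ 0.    -0.    -0.001] shift in target tool [-0.03  -0.014  0.051]
time: 14.75
position: [0.5272, -0.0643, 0.0082]
orientation: [0.001, 1.0, -0.029, 0.003]
wrist_force: [-5.2, -3.0, 21.3]
grip_width: 0.574
finger_force: 10.8
time: 15.05
position: [0.5272, -0.0644, 0.0082]
orientation: [0.001, 1.0, -0.029, 0.003]
wrist_force: [-5.6, -2.7, 20.5]
grip_width: 0.569
finger_force: 10.7
```

The fingers closed on top of the panel because the tool was 5 mm too high. I'll open, settle and correct.

```bash
python3 -m crank '[{"dx":0,"dy":0,"dz":-0.05,"ax":0,"ay":0,"az":0,"gripper":0},{"dx":0,"dy":0,"dz":-0.05,"ax":0,"ay":0,"az":0,"gripper":0},{"dx":0,"dy":0,"dz":-0.05,"ax":0,"ay":0,"az":0,"gripper":0},{"dx":0,"dy":0,"dz":-0.05,"ax":0,"ay":0,"az":0,"gripper":0},{"dx":0,"dy":0,"dz":-0.05,"ax":0,"ay":0,"az":0,"gripper":0}]' 40
python3 - <<'E'
from fit import *
from go import rem
rem([.5228,-.0612,.000],-3.3)
snap('scene','q.png',(185,190,275,302),1)
im=r.capture('scene').min(2);cv2.imwrite('pics/n.png',im)
for b in[(205,215,270,265)]:
  for q in white('scene',b,235,2): print(q[0].round(1).tolist(),q[1])
E
```

```text
time: 15.55
position: [0.5247, -0.0626, 0.0089]
orientation: [-0.0, 1.0, -0.029, -0.0]
wrist_force: [-1.3, -0.0, 0.1]
grip_width: 0.999
finger_force: 0.0
t 15.55 pos [ 0.5247 -0.0626  0.0089] F [-1.3 -0.   0.1] w 0.999 ff 0.0
shift in current tool [-0.02  -0.013  0.089] turn [-0.     0.001 -0.001] shift in target tool [-0.02  -0.013  0.089]
[[230.8, 242.4], [244.8, 228.3], [253.1, 236.6], [239.1, 250.7]] 167.015625
[[243.2, 255.0], [261.0, 243.2], [265.4, 249.8], [247.6, 261.6]] 106.7734375
```

```bash
python3 -m crank '[{"dx":-0.02,"dy":-0.01,"dz":0.05,"ax":0,"ay":0,"az":0,"gripper":0},{"dx":-0.02,"dy":-0.01,"dz":0.08,"ax":0,"ay":0,"az":0,"gripper":0},{"dx":-0.02,"dy":-0.01,"dz":0.08,"ax":0,"ay":0,"az":0,"gripper":0},{"dx":-0.02,"dy":-0.01,"dz":0.08,"ax":0,"ay":0,"az":0,"gripper":50},{"dx":-0.02,"dy":-0.01,"dz":0.08,"ax":0,"ay":0,"az":0,"gripper":50}]' 40
python3 -c "
from go import *
rem([.5228,-.0612,.000],-3.3)"
```

```text
time: 16.2
position: [0.5232, -0.0617, 0.0013]
orientation: [0.0, 1.0, -0.029, 0.0]
wrist_force: [-0.3, -0.6, 0.4]
grip_width: 0.803
finger_force: 0.0
t 16.2 pos [ 0.5232 -0.0617  0.0013] F [-0.3 -0.6  0.4] w 0.803 ff 0.0
shift in current tool [-0.004 -0.005  0.013] turn [ 0.    -0.    -0.001] shift in target tool [-0.004 -0.005  0.013]
```

```bash
python3 -m crank '[{"dx":0,"dy":0,"dz":0.015,"ax":0,"ay":0,"az":0,"gripper":60},{"dx":0,"dy":0,"dz":0.015,"ax":0,"ay":0,"az":0,"gripper":60},{"dx":0,"dy":0,"dz":0.015,"ax":0,"ay":0,"az":0,"gripper":110},{"dx":0,"dy":0,"dz":0.015,"ax":0,"ay":0,"az":0,"gripper":110},{"dx":0,"dy":0,"dz":0.015,"ax":0,"ay":0,"az":0,"gripper":110}]' 40
python3 -m crank '[{"dx":0,"dy":0,"dz":0,"ax":0,"ay":0,"az":0,"gripper":110},{"dx":0,"dy":0,"dz":0,"ax":0,"ay":0,"az":0,"gripper":110},{"dx":0,"dy":0,"dz":0,"ax":0,"ay":0,"az":0,"gripper":110}]' 110
```

```text
time: 16.7
position: [0.5231, -0.0617, 0.0001]
orientation: [0.0, 1.0, -0.029, 0.0]
wrist_force: [-1.4, 0.3, 4.7]
grip_width: 0.69
finger_force: 43.1
time: 17.0
position: [0.5233, -0.0618, 0.0009]
orientation: [0.0, 1.0, -0.029, 0.0]
wrist_force: [-3.3, 0.8, 10.7]
grip_width: 0.655
finger_force: 113.9
```

```bash
cat > ld.py <<'E'
from go import *
H=np.array([.5597,.2349]);HY=15.1;OFF=.0025;DX=0.0
def tcp(xl,zl,pitch,dy=0):
    """TCP world for panel's lower +x corner at holder (xl mm, zl mm above mat)"""
    p=np.radians(pitch);ex=np.array([np.cos(p),-np.sin(p)]);n=np.array([np.sin(p),np.cos(p)])
    a=np.array([xl,zl])/1e3-.065*ex-n*OFF-ex*DX
    c,s=np.cos(np.radians(HY)),np.sin(np.radians(HY))
    return [H[0]+c*a[0]-s*dy/1e3,H[1]+s*a[0]+c*dy/1e3,a[1]+.003]
def go(xl,zl,pitch,dy=0): rem(tcp(xl,zl,pitch,dy),HY,pitch)
E
python3 -m crank '[{"dx":0,"dy":0,"dz":-0.1,"ax":0,"ay":0,"az":0,"gripper":110},{"dx":0,"dy":0,"dz":-0.4,"ax":0,"ay":0,"az":0,"gripper":110},{"dx":0,"dy":0,"dz":-0.8,"ax":0,"ay":0,"az":0,"gripper":110},{"dx":0,"dy":0,"dz":-1,"ax":0,"ay":0,"az":0,"gripper":110},{"dx":0,"dy":0,"dz":-1,"ax":0,"ay":0,"az":0,"gripper":110}]'
python3 -m crank '[{"dx":0,"dy":0,"dz":0,"ax":0,"ay":0,"az":-0.05,"gripper":110},{"dx":0,"dy":-0.3,"dz":0,"ax":0,"ay":0,"az":-0.1,"gripper":110},{"dx":0,"dy":-0.6,"dz":0,"ax":0,"ay":0,"az":-0.204,"gripper":110},{"dx":0,"dy":-1,"dz":0,"ax":0,"ay":0,"az":-0.204,"gripper":110},{"dx":0,"dy":-1,"dz":0,"ax":0,"ay":0,"az":-0.204,"gripper":110}]'
python3 -c "
from ld import *
go(43,80,10)"
```

```text
time: 17.5
position: [0.5254, -0.0624, 0.1031]
orientation: [0.001, 1.0, -0.029, 0.003]
wrist_force: [-0.3, -0.3, -1.7]
grip_width: 0.654
finger_force: 117.2
time: 18.0
position: [0.5274, 0.0423, 0.0981]
orientation: [-0.001, 0.991, 0.132, -0.001]
wrist_force: [-0.1, 1.0, -1.3]
grip_width: 0.653
finger_force: 117.3
t 18.0 pos [0.5274 0.0423 0.0981] F [-0.1  1.  -1.3] w 0.653 ff 117.3
shift in current tool [ 0.603 -1.774  0.066] turn [-0.002 -0.11   0.001] shift in target tool [ 0.601 -1.775 -0.042]
```

```bash
python3 -m crank '[{"dx":0.1,"dy":-0.3,"dz":-0.1,"ax":0,"ay":0,"az":0,"gripper":110},{"dx":0.2,"dy":-0.6,"dz":-0.1,"ax":0,"ay":0,"az":0,"gripper":110},{"dx":0.3,"dy":-1,"dz":-0.1,"ax":0,"ay":0,"az":0,"gripper":110},{"dx":0.3,"dy":-1,"dz":-0.1,"ax":0,"ay":0,"az":0,"gripper":110}]' >/dev/null
python3 -m crank '[{"dx":0.1,"dy":-0.3,"dz":0,"ax":0,"ay":-0.03,"az":0,"gripper":110},{"dx":0.2,"dy":-0.6,"dz":0,"ax":0,"ay":-0.08,"az":0,"gripper":110},{"dx":0.3,"dy":-0.77,"dz":0,"ax":0,"ay":-0.11,"az":0,"gripper":110},{"dx":0.3,"dy":-0.77,"dz":0,"ax":0,"ay":-0.11,"az":0,"gripper":110},{"dx":0.3,"dy":-0.77,"dz":0,"ax":0,"ay":-0.11,"az":0,"gripper":110}]' 
python3 -c "
from ld import *
go(43,80,10); go(43,42,10)
im=r.capture('scene')[:,:,::-1][120:225,270:390];cv2.imwrite('pics/h2.png',cv2.resize(im,None,fx=5,fy=5,interpolation=2))"
```

```text
time: 18.9
position: [0.5407, 0.2238, 0.1081]
orientation: [0.012, 0.988, 0.13, -0.087]
wrist_force: [-0.1, -0.6, -2.0]
grip_width: 0.656
finger_force: 117.4
t 18.9 pos [0.5407 0.2238 0.1081] F [-0.1 -0.6 -2. ] w 0.656 ff 117.4
shift in current tool [ 0.026 -0.057  0.16 ] turn [ 0.     0.    -0.001] shift in target tool [ 0.026 -0.057  0.16 ]
t 18.9 pos [0.5407 0.2238 0.1081] F [-0.1 -0.6 -2. ] w 0.656 ff 117.4
shift in current tool [ 0.092 -0.057  0.535] turn [ 0.     0.    -0.001] shift in target tool [ 0.092 -0.057  0.535]
```

View pics/h2.png

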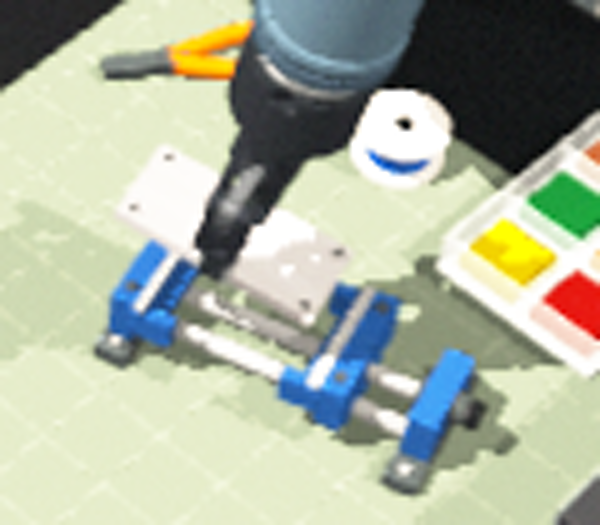

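The panel is held by its middle, tilted, with its +x end down above the gap. Its top corners are near crop px (163,148), (120,208), (355,258) and (305,318). I'll compare those with the prediction from the TCP.

```bash
cat > chk.py <<'E'
from ld import *
def corners():
    s=r.read_state();q=s['orientation'];R0=R.from_quat([q[1],q[2],q[3],q[0]])
    return [w2px('scene',s['position']+R0.apply([a*.065+DX,b*.03,-OFF-.008])) for a,b in((-1,-1),(-1,1),(1,-1),(1,1))]
E
python3 -c "
from chk import *
print([((c+.4-[270,120])*5).round(0).tolist() for c in corners()])"
```

```text
[[166.0, 143.0], [118.0, 209.0], [359.0, 251.0], [315.0, 321.0]]
```

```bash
python3 -m crank '[{"dx":0.02,"dy":-0.057,"dz":0,"ax":0,"ay":0,"az":0,"gripper":110},{"dx":0.04,"dy":-0.057,"dz":0.2,"ax":0,"ay":0,"az":0,"gripper":110},{"dx":0.06,"dy":-0.057,"dz":0.4,"ax":0,"ay":0,"az":0,"gripper":110},{"dx":0.06,"dy":-0.057,"dz":0.49,"ax":0,"ay":0,"az":0,"gripper":110},{"dx":0.06,"dy":-0.057,"dz":0.49,"ax":0,"ay":0,"az":0,"gripper":110}]' 
python3 -c "
from ld import *
go(43,41.5,10)"
```

```text
time: 19.45
position: [0.5358, 0.2287, 0.0595]
orientation: [0.011, 0.988, 0.13, -0.087]
wrist_force: [-0.2, 0.4, -0.3]
grip_width: 0.653
finger_force: 117.4
t 19.45 pos [0.5358 0.2287 0.0595] F [-0.2  0.4 -0.3] w 0.653 ff 117.4
shift in current tool [0.043 0.003 0.055] turn [-0.     0.001 -0.002] shift in target tool [0.043 0.003 0.055]
```

```bash
python3 -m crank '[{"dx":0.03,"dy":0,"dz":0.02,"ax":0,"ay":0,"az":0,"gripper":110},{"dx":0.06,"dy":0,"dz":0.043,"ax":0,"ay":0,"az":0,"gripper":110},{"dx":0.06,"dy":0,"dz":0.043,"ax":0,"ay":0,"az":0,"gripper":110},{"dx":0.06,"dy":0,"dz":0.043,"ax":0,"ay":0,"az":0,"gripper":110}]' |grep -E 'pos|wrist'
python3 -m crank '[{"dx":0,"dy":0,"dz":0.01,"ax":0,"ay":0,"az":0,"gripper":110},{"dx":0,"dy":0,"dz":0.01,"ax":0,"ay":0,"az":0,"gripper":110},{"dx":0,"dy":0,"dz":0.01,"ax":0,"ay":0,"az":0,"gripper":110}]' |grep -E 'pos|wrist'
python3 -m crank '[{"dx":0,"dy":0,"dz":0.01,"ax":0,"ay":0,"az":0,"gripper":110},{"dx":0,"dy":0,"dz":0.01,"ax":0,"ay":0,"az":0,"gripper":110},{"dx":0,"dy":0,"dz":0.01,"ax":0,"ay":0,"az":0,"gripper":110}]' |grep -E 'pos|wrist'
python3 -c "
from ld import *
go(45,41,10)"
```

```text
position: [0.5426, 0.2309, 0.0556]
wrist_force: [0.5, -0.6, -2.1]
position: [0.542, 0.2308, 0.0543]
wrist_force: [-0.2, -0.2, -1.4]
position: [0.5418, 0.2307, 0.0532]
wrist_force: [1.2, 0.8, -1.9]
t 20.45 pos [0.5418 0.2307 0.0532] F [ 1.2  0.8 -1.9] w 0.653 ff 117.4
shift in current tool [-0.01   0.007  0.006] turn [-0.    -0.001 -0.001] shift in target tool [-0.01   0.007  0.006]
```

```bash
python3 -m crank '[{"dx":0,"dy":0,"dz":0.01,"ax":0,"ay":0,"az":0,"gripper":110},{"dx":0,"dy":0,"dz":0.01,"ax":0,"ay":0,"az":0,"gripper":110},{"dx":0,"dy":0,"dz":0.01,"ax":0,"ay":0,"az":0,"gripper":110}]' |grep -E 'pos|wrist'
python3 -m crank '[{"dx":0,"dy":0,"dz":0.01,"ax":0,"ay":0,"az":0,"gripper":110},{"dx":0,"dy":0,"dz":0.01,"ax":0,"ay":0,"az":0,"gripper":110},{"dx":0,"dy":0,"dz":0.01,"ax":0,"ay":0,"az":0,"gripper":110}]' |grep -E 'pos|wrist'
python3 -c "
from ld import *
go(45,41,10)
print(r.read_state()['wrist_torque'])"
```

```text
position: [0.5417, 0.2307, 0.0522]
wrist_force: [0.8, -0.6, -1.4]
position: [0.5416, 0.2307, 0.0514]
wrist_force: [-0.3, -0.4, -1.1]
t 21.05 pos [0.5416 0.2307 0.0514] F [-0.3 -0.4 -1.1] w 0.656 ff 117.5
shift in current tool [-0.011  0.006 -0.012] turn [-0.    -0.001 -0.001] shift in target tool [-0.011  0.006 -0.012]
[ 0.03701275 -0.11747863  0.00081612]
```

```bash
python3 -m crank '[{"dx":0,"dy":0,"dz":0.01,"ax":0,"ay":0,"az":0,"gripper":110},{"dx":0,"dy":0,"dz":0.01,"ax":0,"ay":0,"az":0,"gripper":110},{"dx":0,"dy":0,"dz":0.01,"ax":0,"ay":0,"az":0,"gripper":110}]' |grep -E 'pos|wrist'
python3 -c "
from ld import *
print(r.read_state()['wrist_torque'])"
python3 -m crank '[{"dx":0,"dy":0,"dz":0.01,"ax":0,"ay":0,"az":0,"gripper":110},{"dx":0,"dy":0,"dz":0.01,"ax":0,"ay":0,"az":0,"gripper":110},{"dx":0,"dy":0,"dz":0.01,"ax":0,"ay":0,"az":0,"gripper":110}]' |grep -E 'pos|wrist'
python3 -c "
from ld import *
go(45,41,10)
print(r.read_state()['wrist_torque'])"
```

```text
position: [0.5414, 0.2306, 0.0505]
wrist_force: [-0.9, -0.5, 0.9]
[ 0.01812738 -0.05480698 -0.01318433]
position: [0.5414, 0.2306, 0.05]
wrist_force: [-0.8, -0.4, 6.0]
t 21.65 pos [0.5414 0.2306 0.05  ] F [-0.8 -0.4  6. ] w 0.658 ff 118.2
shift in current tool [-0.011  0.006 -0.027] turn [-0.    -0.002 -0.001] shift in target tool [-0.011  0.006 -0.027]
[-0.08413831  0.10089585 -0.00770804]
```

```bash
sed -i 's/OFF=.0025/OFF=.0032/' ld.py
python3 -m crank '[{"dx":0,"dy":0,"dz":-0.016,"ax":0,"ay":0,"az":0,"gripper":110},{"dx":0.03,"dy":0.005,"dz":-0.021,"ax":0,"ay":0,"az":0,"gripper":110},{"dx":0.06,"dy":0.005,"dz":-0.026,"ax":0,"ay":0,"az":0,"gripper":110},{"dx":0.08,"dy":0.005,"dz":-0.03,"ax":0,"ay":0,"az":0,"gripper":110},{"dx":0.08,"dy":0.005,"dz":-0.03,"ax":0,"ay":0,"az":0,"gripper":110}]' |grep -E 'pos|wrist'
python3 -c "
from ld import *
go(56,40.6,10)"
```

```text
position: [0.5499, 0.2324, 0.0507]
wrist_force: [0.7, 0.2, 1.4]
t 22.15 pos [0.5499 0.2324 0.0507] F [0.7 0.2 1.4] w 0.655 ff 117.7
shift in current tool [ 0.014  0.001 -0.013] turn [-0.    -0.001 -0.001] shift in target tool [ 0.014  0.001 -0.013]
```

```bash
python3 -m crank '[{"dx":0.01,"dy":0,"dz":-0.009,"ax":0,"ay":0,"az":0,"gripper":110},{"dx":0.03,"dy":0,"dz":-0.013,"ax":0,"ay":0,"az":0,"gripper":110},{"dx":0.05,"dy":0,"dz":-0.016,"ax":0,"ay":0,"az":0,"gripper":110},{"dx":0.05,"dy":0,"dz":-0.016,"ax":0,"ay":0,"az":0,"gripper":110}]' |grep -E 'pos|wrist'
python3 -m crank '[{"dx":0.02,"dy":0,"dz":-0.004,"ax":0,"ay":0,"az":0,"gripper":110},{"dx":0.04,"dy":0,"dz":-0.007,"ax":0,"ay":0,"az":0,"gripper":110},{"dx":0.05,"dy":0,"dz":-0.009,"ax":0,"ay":0,"az":0,"gripper":110},{"dx":0.05,"dy":0,"dz":-0.009,"ax":0,"ay":0,"az":0,"gripper":110}]' |grep -E 'pos|wrist'
python3 -c "
from ld import *
go(72,40.6,10)"
```

```text
position: [0.5535, 0.2333, 0.0512]
wrist_force: [-5.5, -2.4, 1.6]
position: [0.5579, 0.2346, 0.0512]
wrist_force: [-6.4, -2.3, 0.8]
t 22.95 pos [0.5579 0.2346 0.0512] F [-6.4 -2.3  0.8] w 0.657 ff 117.6
shift in current tool [ 0.09   0.002 -0.021] turn [-0.     0.001 -0.001] shift in target tool [ 0.09   0.002 -0.021]
```

```bash
python3 -m crank '[{"dx":0.03,"dy":0,"dz":-0.007,"ax":0,"ay":0,"az":0,"gripper":110},{"dx":0.06,"dy":0,"dz":-0.013,"ax":0,"ay":0,"az":0,"gripper":110},{"dx":0.09,"dy":0,"dz":-0.018,"ax":0,"ay":0,"az":0,"gripper":110},{"dx":0.095,"dy":0,"dz":-0.019,"ax":0,"ay":0,"az":0,"gripper":110},{"dx":0.095,"dy":0,"dz":-0.019,"ax":0,"ay":0,"az":0,"gripper":110}]' |grep -E 'pos|wrist'
python3 -c "
from ld import *
go(73,40.6,10);go(73.5,40.6,0)"
```

```text
position: [0.566, 0.2368, 0.0513]
wrist_force: [-7.9, -2.7, 2.1]
t 23.45 pos [0.566  0.2368 0.0513] F [-7.9 -2.7  2.1] w 0.655 ff 117.6
shift in current tool [ 0.017  0.002 -0.008] turn [-0.     0.003 -0.001] shift in target tool [ 0.017  0.002 -0.008]
t 23.45 pos [0.566  0.2368 0.0513] F [-7.9 -2.7  2.1] w 0.655 ff 117.6
shift in current tool [0.038 0.002 0.104] turn [-0.     0.114 -0.001] shift in target tool [0.019 0.002 0.109]
```

```bash
python3 -m crank '[{"dx":0.015,"dy":0,"dz":-0.008,"ax":0,"ay":0,"az":0,"gripper":110},{"dx":0.025,"dy":0,"dz":-0.01,"ax":0,"ay":0,"az":0,"gripper":110},{"dx":0.025,"dy":0,"dz":-0.01,"ax":0,"ay":0,"az":0,"gripper":110},{"dx":0.025,"dy":0,"dz":-0.01,"ax":0,"ay":0,"az":0,"gripper":110}]' |grep -E 'pos|wrist'
python3 -m crank '[{"dx":0,"dy":0,"dz":0,"ax":0,"ay":0,"az":0,"gripper":110}]' |grep -E 'pos|wrist'
python3 -c "
from ld import *
im=r.capture('scene')[:,:,::-1][140:215,285:385];cv2.imwrite('pics/h3.png',cv2.resize(im,None,fx=8,fy=8,interpolation=2))
for i in range(4): print(r.read_state()['wrist_force'].round(1)); r.capture('scene')
go(73,40.6,10)"
```

```text
position: [0.5681, 0.2374, 0.0516]
wrist_force: [-9.7, -2.5, 0.9]
position: [0.5681, 0.2374, 0.0516]
wrist_force: [-9.4, -3.9, 1.3]
[-9.3 -3.5  1.5]
[-9.1 -3.2  0.8]
[-9.2 -2.9  1.4]
[-9.5 -3.3  1.1]
t 24.2 pos [0.5681 0.2374 0.0516] F [-8.9 -3.6  1.9] w 0.657 ff 117.6
shift in current tool [-0.003  0.002 -0.001] turn [-0.     0.003 -0.001] shift in target tool [-0.003  0.002 -0.001]
```

View pics/h3.png

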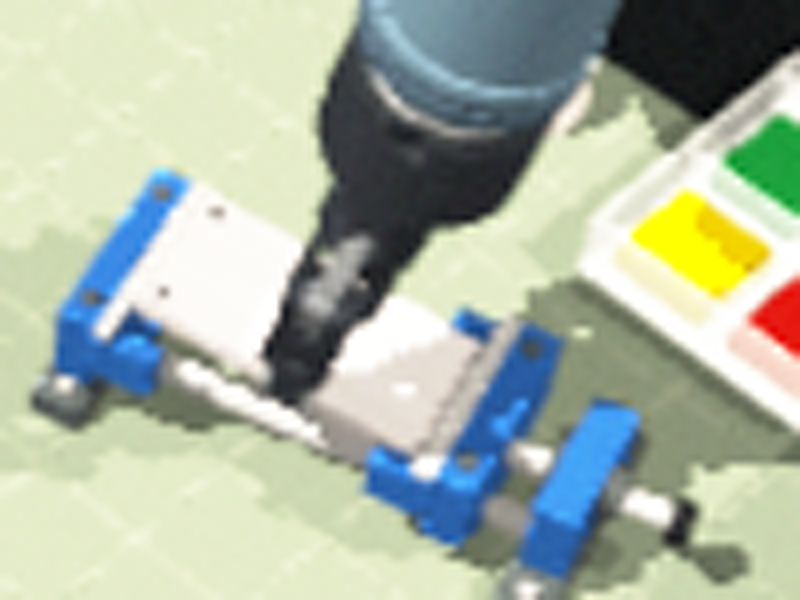

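This last view shows the +x end under the sprung lip, at crop (425,465)-(518,320). The jaw is pushed back about 17.5 mm, and the other end is raised just over the fixed lip. Next I'll level the panel.

```bash
python3 -c "
from ld import *
for p in(8,6,4,2,0): go(73.4+.06*(10-p),40.8,p)" | grep shift
```

```text
shift in current tool [0.003 0.002 0.019] turn [-0.     0.026 -0.001] shift in target tool [0.002 0.002 0.019]
shift in current tool [0.007 0.002 0.041] turn [-0.     0.048 -0.001] shift in target tool [0.004 0.002 0.042]
shift in current tool [0.011 0.002 0.064] turn [-0.     0.07  -0.001] shift in target tool [0.004 0.002 0.064]
shift in current tool [0.016 0.002 0.086] turn [-0.     0.092 -0.001] shift in target tool [0.004 0.002 0.087]
shift in current tool [0.022 0.002 0.108] turn [-0.     0.115 -0.001] shift in target tool [0.003 0.002 0.11 ]
```

```bash
python3 -m crank '[{"dx":0.002,"dy":0.002,"dz":0.01,"ax":0,"ay":0.014,"az":0,"gripper":110},{"dx":0.004,"dy":0.002,"dz":0.02,"ax":0,"ay":0.027,"az":0,"gripper":110},{"dx":0.006,"dy":0.002,"dz":0.03,"ax":0,"ay":0.038,"az":0,"gripper":110},{"dx":0.007,"dy":0.002,"dz":0.041,"ax":0,"ay":0.048,"az":0,"gripper":110},{"dx":0.007,"dy":0.002,"dz":0.041,"ax":0,"ay":0.048,"az":0,"gripper":110}]' |grep -E 'pos|wrist'
python3 -m crank '[{"dx":0.002,"dy":0,"dz":0.01,"ax":0,"ay":0.01,"az":0,"gripper":110},{"dx":0.004,"dy":0,"dz":0.02,"ax":0,"ay":0.02,"az":0,"gripper":110},{"dx":0.004,"dy":0,"dz":0.02,"ax":0,"ay":0.02,"az":0,"gripper":110}]' |grep -E 'pos|wrist'
python3 -c "
from ld import *
go(73.9,40.8,2);go(74,40.8,0)"
```

```text
position: [0.5674, 0.2371, 0.0471]
wrist_force: [-10.7, -2.0, 0.9]
position: [0.5675, 0.2372, 0.0449]
wrist_force: [-9.2, -2.7, 0.3]
t 25.0 pos [0.5675 0.2372 0.0449] F [-9.2 -2.7  0.3] w 0.65 ff 117.6
shift in current tool [0.008 0.001 0.02 ] turn [-0.     0.025 -0.001] shift in target tool [0.007 0.001 0.02 ]
t 25.0 pos [0.5675 0.2372 0.0449] F [-9.2 -2.7  0.3] w 0.65 ff 117.6
shift in current tool [0.012 0.001 0.042] turn [-0.     0.047 -0.001] shift in target tool [0.008 0.001 0.043]
```

```bash
python3 -m crank '[{"dx":0.004,"dy":0.001,"dz":0.01,"ax":0,"ay":0.012,"az":0,"gripper":110},{"dx":0.008,"dy":0.001,"dz":0.02,"ax":0,"ay":0.024,"az":0,"gripper":110},{"dx":0.008,"dy":0.001,"dz":0.02,"ax":0,"ay":0.024,"az":0,"gripper":110}]' |grep -E 'pos|wrist'
python3 -m crank '[{"dx":0.002,"dy":0,"dz":0.01,"ax":0,"ay":0.011,"az":0,"gripper":110},{"dx":0.004,"dy":0,"dz":0.02,"ax":0,"ay":0.022,"az":0,"gripper":110},{"dx":0.004,"dy":0,"dz":0.021,"ax":0,"ay":0.022,"az":0,"gripper":110}]' |grep -E 'pos|wrist'
python3 -c "
from ld import *
go(74,40.5,0);print(r.read_state()['wrist_torque'])"
```

```text
position: [0.5679, 0.2373, 0.0426]
wrist_force: [-9.9, -2.6, 0.3]
position: [0.5686, 0.2374, 0.041]
wrist_force: [-10.5, -3.3, 2.1]
t 25.6 pos [0.5686 0.2374 0.041 ] F [-10.5  -3.3   2.1] w 0.657 ff 117.8
shift in current tool [-0.003  0.001  0.007] turn [-0.     0.001 -0.001] shift in target tool [-0.003  0.001  0.007]
[-0.41313624  1.70707438  0.21880752]
```

```bash
python3 -m crank '[{"dx":0,"dy":0,"dz":0.007,"ax":0,"ay":0,"az":0,"gripper":110},{"dx":0,"dy":0,"dz":0.007,"ax":0,"ay":0,"az":0,"gripper":110},{"dx":0,"dy":0,"dz":0.007,"ax":0,"ay":0,"az":0,"gripper":110}]' |grep -E 'pos|wrist'
python3 -c "
from ld import *
go(74,40.2,0);print(r.read_state()['wrist_torque'])"
```

```text
position: [0.5689, 0.2375, 0.0409]
wrist_force: [-10.7, -2.1, 6.9]
t 25.9 pos [0.5689 0.2375 0.0409] F [-10.7  -2.1   6.9] w 0.654 ff 118.4
shift in current tool [-0.005  0.002  0.009] turn [-0.     0.001 -0.001] shift in target tool [-0.005  0.002  0.009]
[-0.42245663  1.91714322  0.20240554]
```

```bash
python3 -m crank '[{"dx":-0.01,"dy":0,"dz":-0.006,"ax":0,"ay":0,"az":0,"gripper":110},{"dx":-0.03,"dy":0,"dz":-0.006,"ax":0,"ay":0,"az":0,"gripper":110},{"dx":-0.05,"dy":0,"dz":-0.006,"ax":0,"ay":0,"az":0,"gripper":110},{"dx":-0.07,"dy":0,"dz":-0.006,"ax":0,"ay":0,"az":0,"gripper":110},{"dx":-0.07,"dy":0,"dz":-0.006,"ax":0,"ay":0,"az":0,"gripper":110}]' |grep -E 'pos|wrist'
python3 -c "
from ld import *
go(65,40.2,0)"
python3 -m crank '[{"dx":-0.01,"dy":0,"dz":0,"ax":0,"ay":0,"az":0,"gripper":110},{"dx":-0.01,"dy":0,"dz":0,"ax":0,"ay":0,"az":0,"gripper":110},{"dx":-0.01,"dy":0,"dz":0,"ax":0,"ay":0,"az":0,"gripper":110}]' |grep -E 'pos|wrist'
python3 -m crank '[{"dx":-0.01,"dy":0,"dz":0,"ax":0,"ay":0,"az":0,"gripper":110},{"dx":-0.01,"dy":0,"dz":0,"ax":0,"ay":0,"az":0,"gripper":110},{"dx":-0.01,"dy":0,"dz":0,"ax":0,"ay":0,"az":0,"gripper":110}]' |grep -E 'pos|wrist'
```

```text
position: [0.5628, 0.2358, 0.0409]
wrist_force: [-7.3, -2.8, 1.4]
t 26.4 pos [0.5628 0.2358 0.0409] F [-7.3 -2.8  1.4] w 0.656 ff 117.7
shift in current tool [-0.032  0.001  0.009] turn [-0.    -0.    -0.001] shift in target tool [-0.032  0.001  0.009]
position: [0.5621, 0.2356, 0.041]
wrist_force: [-6.8, -2.1, -0.1]
position: [0.5613, 0.2354, 0.041]
wrist_force: [-6.0, -2.4, 0.5]
```

```bash
python3 -m crank '[{"dx":-0.01,"dy":0,"dz":0,"ax":0,"ay":0,"az":0,"gripper":110},{"dx":-0.01,"dy":0,"dz":0,"ax":0,"ay":0,"az":0,"gripper":110},{"dx":-0.01,"dy":0,"dz":0,"ax":0,"ay":0,"az":0,"gripper":110}]' |grep -E 'pos|wrist'
python3 -m crank '[{"dx":-0.01,"dy":0,"dz":0,"ax":0,"ay":0,"az":0,"gripper":110},{"dx":-0.01,"dy":0,"dz":0,"ax":0,"ay":0,"az":0,"gripper":110},{"dx":-0.01,"dy":0,"dz":0,"ax":0,"ay":0,"az":0,"gripper":110}]' |grep -E 'pos|wrist'
python3 -c "
from ld import *
go(65,40.2,0)"
```

```text
position: [0.5606, 0.2352, 0.041]
wrist_force: [-5.6, -1.6, -0.4]
position: [0.5606, 0.2352, 0.0411]
wrist_force: [-5.9, 0.4, -3.0]
t 27.6 pos [0.5606 0.2352 0.0411] F [-5.9  0.4 -3. ] w 0.654 ff 117.2
shift in current tool [-0.009  0.001  0.011] turn [-0.    -0.002 -0.001] shift in target tool [-0.009  0.     0.011]
```

```bash
python3 -m crank '[{"dx":-0.008,"dy":0,"dz":0,"ax":0,"ay":0,"az":0,"gripper":110},{"dx":-0.008,"dy":0,"dz":0,"ax":0,"ay":0,"az":0,"gripper":110},{"dx":-0.008,"dy":0,"dz":0,"ax":0,"ay":0,"az":0,"gripper":110}]' |grep -E 'pos|wrist'
python3 -c "
from ld import *
go(65,40.2,0);print(r.read_state()['wrist_torque'])
t=r.capture('top')[:,:,::-1][110:195,165:230];s=r.capture('scene')[:,:,::-1][140:215,285:385]
np.save('s.npy',s);np.save('t.npy',t)
# sprung lip position in scene: bright/grey stripe along holder line y=+-36
for yy in(-36,36):
  for nm,x0 in(('fix',-62),('spr',60)):
    v=[]
    for x in np.arange(x0-12,x0+13,1.5):
        c,sn=np.cos(np.radians(HY)),np.sin(np.radians(HY));w=[H[0]+c*x/1e3-sn*yy/1e3,H[1]+sn*x/1e3+c*yy/1e3,.058]
        u=w2px('scene',w);p=cv2.getRectSubPix(np.ascontiguousarray(s),(1,1),(float(u[0]-285),float(u[1]-140)))[0,0];v.append(int(p[2]))
    print(yy,nm,x0-12,v)
"
```

```text
position: [0.5606, 0.2351, 0.0415]
wrist_force: [-4.5, 0.3, -5.5]
t 27.9 pos [0.5606 0.2351 0.0415] F [-4.5  0.3 -5.5] w 0.656 ff 117.5
shift in current tool [-0.009 -0.     0.015] turn [-0.    -0.003 -0.001] shift in target tool [-0.009 -0.     0.015]
[-0.01510206  0.80037664  0.33948546]
-36 fix -74 [64, 63, 63, 75, 121, 171, 210, 239, 239, 218, 182, 158, 160, 197, 223, 212, 205]
-36 spr 48 [159, 166, 184, 197, 208, 236, 244, 252, 253, 251, 222, 161, 107, 80, 70, 71, 70]
36 fix -74 [76, 68, 66, 74, 128, 187, 225, 243, 236, 198, 150, 136, 124, 130, 135, 136, 138]
36 spr 48 [83, 81, 74, 78, 107, 148, 178, 201, 191, 178, 142, 102, 71, 56, 55, 59, 60]
```

```bash
python3 -m crank '[{"dx":0.008,"dy":0,"dz":0.006,"ax":0,"ay":0,"az":0,"gripper":110},{"dx":0.008,"dy":0,"dz":0.01,"ax":0,"ay":0,"az":0,"gripper":110},{"dx":0.008,"dy":0,"dz":0.01,"ax":0,"ay":0,"az":0,"gripper":110}]' |grep -E 'pos|wrist'
python3 -m crank '[{"dx":0,"dy":0,"dz":0,"ax":0,"ay":0,"az":0,"gripper":110},{"dx":0,"dy":0,"dz":0,"ax":0,"ay":0,"az":0,"gripper":110},{"dx":0,"dy":0,"dz":0,"ax":0,"ay":0,"az":0,"gripper":110}]' 20
python3 -c "
from ld import *
go(65,40.2,0);print(r.read_state()['wrist_torque'])"
```

```text
position: [0.5609, 0.2352, 0.0411]
wrist_force: [-7.2, -1.2, -2.7]
time: 28.6
position: [0.5609, 0.2352, 0.0411]
orientation: [-0.0, 0.991, 0.131, 0.002]
wrist_force: [-6.6, 0.3, -2.5]
grip_width: 0.656
finger_force: 118.0
t 28.6 pos [0.5609 0.2352 0.0411] F [-6.6  0.3 -2.5] w 0.656 ff 118.0
shift in current tool [-0.012 -0.     0.011] turn [-0.    -0.003 -0.001] shift in target tool [-0.012 -0.     0.011]
[-0.04127172  1.22899191  0.23254862]
```

```bash
python3 -m crank '[{"dx":0,"dy":0,"dz":0,"ax":0,"ay":0,"az":0,"gripper":60},{"dx":0,"dy":0,"dz":0,"ax":0,"ay":0,"az":0,"gripper":40},{"dx":0,"dy":0,"dz":0,"ax":0,"ay":0,"az":0,"gripper":0},{"dx":0,"dy":0,"dz":0,"ax":0,"ay":0,"az":0,"gripper":0},{"dx":0,"dy":0,"dz":0,"ax":0,"ay":0,"az":0,"gripper":0}]'
python3 -c "
from ld import *
go(65,40.2,0);print(r.read_state()['wrist_torque'])"
```

```text
time: 29.1
position: [0.5626, 0.2353, 0.0414]
orientation: [-0.0, 0.991, 0.13, 0.004]
wrist_force: [0.5, 0.5, -0.2]
grip_width: 1.0
finger_force: 0.0
t 29.1 pos [0.5626 0.2353 0.0414] F [ 0.5  0.5 -0.2] w 1.0 ff 0.0
shift in current tool [-0.029 -0.003  0.014] turn [ 0.    -0.005 -0.001] shift in target tool [-0.029 -0.003  0.014]
[0.00175907 0.03081217 0.00314387]
```

```bash
python3 -m crank '[{"dx":0,"dy":0,"dz":-0.2,"ax":0,"ay":0,"az":0,"gripper":0},{"dx":0,"dy":0,"dz":-0.6,"ax":0,"ay":0,"az":0,"gripper":0},{"dx":0,"dy":0,"dz":-1,"ax":0,"ay":0,"az":0,"gripper":0},{"dx":0,"dy":0,"dz":-1,"ax":0,"ay":0,"az":0,"gripper":0}]' >/dev/null
python3 -m crank '[{"dx":-0.3,"dy":1,"dz":-0.5,"ax":0,"ay":0,"az":0,"gripper":0},{"dx":-0.3,"dy":1,"dz":-0.5,"ax":0,"ay":0,"az":0,"gripper":0},{"dx":-0.3,"dy":1,"dz":-0.5,"ax":0,"ay":0,"az":0,"gripper":0},{"dx":-0.3,"dy":1,"dz":-0.5,"ax":0,"ay":0,"az":0,"gripper":0}]' >/dev/null
python3 -m crank '[{"dx":-0.5,"dy":1,"dz":0,"ax":0,"ay":0,"az":0,"gripper":0},{"dx":-0.5,"dy":1,"dz":0,"ax":0,"ay":0,"az":0,"gripper":0},{"dx":-0.5,"dy":1,"dz":0,"ax":0,"ay":0,"az":0,"gripper":0},{"dx":-0.5,"dy":1,"dz":0,"ax":0,"ay":0,"az":0,"gripper":0}]'
cat > prof.py <<'E'
from ld import *
c,sn=np.cos(np.radians(HY)),np.sin(np.radians(HY))
def prof(cam,im,z,xs,ys):
    return [cv2.getRectSubPix(im,(1,1),tuple(float(t) for t in w2px(cam,[H[0]+c*x/1e3-sn*y/1e3,H[1]+sn*x/1e3+c*y/1e3,z+.003])))[0,0].astype(int).tolist() for x,y in zip(xs,ys)]
for cam in('scene','top'):
    im=np.ascontiguousarray(r.capture(cam))
    for y in(-20,0,20):
        xs=np.arange(-80,85,4);print(cam,'along x y=',y,[p[0] for p in prof(cam,im,.051,xs,[y]*len(xs))])
    for x in(-40,0,40):
        ys=np.arange(-44,45,4);print(cam,'across at x=',x,[p[0] for p in prof(cam,im,.048,[x]*len(ys),ys)])
E
python3 prof.py
```

```text
time: 30.3
position: [0.5351, 0.0206, 0.1896]
orientation: [-0.001, 0.992, 0.129, 0.003]
wrist_force: [-0.0, 1.0, 1.2]
grip_width: 1.004
finger_force: 0.0
scene along x y= -20 [73, 76, 69, 193, 252, 213, 243, 255, 255, 255, 255, 255, 255, 255, 255, 255, 255, 255, 255, 255, 255, 255, 255, 255, 255, 255, 255, 254, 248, 242, 242, 239, 232, 211, 195, 201, 105, 52, 48, 39, 37, 59]
scene along x y= 0 [79, 66, 64, 215, 252, 242, 254, 255, 255, 255, 255, 255, 255, 255, 255, 255, 255, 255, 255, 255, 255, 255, 255, 255, 255, 255, 255, 255, 255, 255, 255, 255, 255, 254, 247, 221, 114, 39, 42, 38, 35, 66]
scene along x y= 20 [95, 66, 70, 201, 250, 199, 221, 255, 255, 255, 255, 255, 255, 255, 255, 255, 255, 255, 255, 255, 255, 255, 255, 255, 255, 255, 255, 255, 255, 254, 226, 228, 219, 181, 191, 195, 106, 39, 40, 38, 39, 74]
scene across at x= -40 [56, 69, 109, 206, 253, 255, 255, 255, 255, 255, 255, 255, 255, 255, 255, 255, 255, 255, 255, 152, 150, 201, 223]
scene across at x= 0 [172, 182, 193, 243, 255, 255, 255, 255, 255, 255, 255, 255, 255, 255, 255, 255, 255, 255, 255, 242, 230, 228, 227]
sc
[... 511 characters left out ...]
, 255, 255, 255, 255, 255, 255, 251, 242, 225, 154, 95, 84, 96, 143]
top along x y= 20 [101, 111, 113, 116, 206, 247, 246, 253, 255, 255, 255, 255, 255, 255, 255, 255, 255, 255, 255, 255, 255, 255, 255, 255, 255, 255, 255, 255, 255, 255, 254, 251, 245, 223, 164, 189, 191, 123, 86, 84, 91, 112]
top across at x= -40 [228, 173, 147, 184, 253, 255, 255, 255, 255, 255, 255, 255, 255, 255, 255, 255, 255, 255, 254, 204, 126, 135, 148]
top across at x= 0 [216, 217, 213, 233, 253, 255, 255, 255, 255, 255, 255, 255, 255, 255, 255, 255, 255, 255, 252, 207, 154, 160, 184]
top across at x= 40 [124, 103, 91, 127, 207, 229, 228, 236, 254, 255, 255, 255, 255, 255, 255, 255, 254, 249, 230, 149, 95, 100, 144]
```

```bash
python3 - <<'E'
from fit import *
for cam,b in(('scene',(175,250,240,312)),('top',(303,142,333,190))):
    q=white(cam,b,225)[0];print(cam,q[0].round(1).tolist(),round(q[1]),rectfit([(cam,q[0])],.13,.06,.032,[.5485,-.2225,-.054]))
i=cv2.imread('pics/t1.png');n=r.capture('top')[:,:,::-1];o=cv2.resize(i,(512,384),interpolation=cv2.INTER_AREA)
d=cv2.absdiff(o,cv2.GaussianBlur(n,(3,3),0)).max(2)
for nm,(u,v) in dict(solder=(255,207),wa=(374,174),wb=(145,169),clean=(257,111),cut=(365,205),strip=(147,205),box=(138,132)).items(): print(nm,int((d[v-14:v+14,u-14:u+14]>60).sum()))
E
```

```text
scene [[181.8, 268.8], [198.0, 254.3], [229.1, 289.2], [212.9, 303.6]] 920 (array([ 0.55002568, -0.22329897, -0.0368838 ]), np.float64(8.053976858812097))
top [[309.0, 181.5], [311.3, 146.5], [326.8, 147.5], [324.4, 182.5]] 503 (array([ 0.55130612, -0.2213719 , -0.05011949]), np.float64(0.8297804165884888))
solder 409
wa 1
wb 368
clean 28
cut 0
strip 267
box 78
```

```bash
python3 -c "
from plant import r
print(r.sign_off())"
```

```text
the job is handed in; nothing more can be done
None
```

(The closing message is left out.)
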